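# Build up the push dicer after washing

## Task

Put the push dicer back together, one part at a time in this order: stand the empty ramekin on the round mat on the stand's foot, between the two pillars; lower the blade frame with the square grid over both guide rods until it lies flat on the pillars; then the feed collar over the rods onto the frame; and last the pusher over the rods, fully down on the collar. Leave the spare blade frame with the six-way wedge star and the ramekin of sauce where they are.

Things in the scene. Friction and masses are not known exactly. Their poses are not given: they have to be found in the camera images.
- dicer_stand: Fixed aluminium stand. Origin: centre of underside; y runs from pillar to pillar. Foot plate 84 (x) x 156 (y), top at z = 10, dark round mat (74 across, flush) at its centre. Two pillars 46 x 22 at y = +-60, tops at z = 62, 98 clear between, open front and back. On each, at y = +-60, a 12 mm rod, straight to z = 134, then a nose narrowing to 4 mm at its tip, z = 148. All mm.
- ramekin_empty: Empty white fluted porcelain ramekin, 69 mm across the rim, 62 at the foot, 42 high, 0.11 kg, upright. Origin: centre of its underside. Grip across the outside in any direction, or by its wall. In place, its origin is 10 mm above the stand's.
- ramekin_sauce: A like ramekin, 69 mm across and 42 mm high, filled with dark red sauce. Origin: centre of its underside. Not wanted: leave it.
- grid_frame: Dice blade frame: dark steel plate 148 mm long (y), 56 wide (x), 12 thick, 0.22 kg; square 46 mm opening with two thin blades each way. Origin: centre of underside. A 14.5 mm hole near each end (y = +-60) takes a rod; fits either way round. Lies flat. Grip across the 56 mm width at the middle. Seated: origin 62 mm above the stand's.
- wedge_frame: Spare wedge blade frame: dark steel plate of the same outline, 148 (y) x 56 (x) x 12 mm, but with a round 42 mm opening and six blades like spokes round a small hub. Origin: centre of its underside. Not wanted: leave it.
- feed_collar: White plastic feed collar: flange 148 mm long (y), 56 wide (x), 8 thick, with an open square chute in the middle, 56 outside, 46 inside, walls to z = 26; 0.16 kg. Origin: centre of underside. A 14.5 mm hole near each end (y = +-60) takes a rod; fits either way round. Lies flat. Grip across the 56 mm width at the chute. Seated: origin 74 mm above the stand's.
- pusher: White pusher, stands on its 38 mm pronged block. Crossbar 148 long (y), 36 wide (x), z = 32 to 44; on it a black grip bar 24 wide (x), 80 long (y), z = 58 to 78, on a slim stem; 0.26 kg. Origin: centre of prongs' underside. A 14.5 mm hole near each end (y = +-60) takes a rod; fits either way round. Grip the bar across 24. Seated: origin 68 mm above the stand's.

How it is judged:
By the outcome, as a careful person would: the job done as asked, in the order asked, and still so for the second after the job is handed in, with the robot touching nothing.
It also fails if it takes over 112 s, if anything falls off the work surface, if the arm or the gripper's body presses on something with over 40 N, if the wrist force passes 120 N, or if a joint passes its speed limit or range.

## Robot

A 6-joint arm with a two-finger parallel gripper is mounted at the origin on the work surface; the furniture and walls round the work are solid. World frame = base frame: x ahead of the robot, y to its left, z up, the work surface at z = 0. Lengths are in m, angles in rad, forces in N, time in s.
With the tool pointing down it reaches from about 0.3 to 0.875 m from the base axis. Payload 6.4 kg.
Tool frame: the origin (TCP) lies at the very end of the fingers, on their centre line; the grasp point (between the pads) lies 19 mm behind it; z points along the fingers, y is the line along which they close (so a half turn about z gives the same grasp; the last joint's range is limited). The gripper opens to 85 mm and grips with 20 to 120 N. Pads are 22 mm wide; open, the fingers measure 114 mm over their backs; the gripper's body (76 mm by 85 mm) begins 54 mm behind the grasp point. The pads swing forward as they close: fully open they stand 13 mm farther back than shut.
Start: joints at [0.966, 0.181, 1.607, -0, 1.354, -0.206], TCP at [0.223, 0.53, 0.231] pointing down, gripper open.
Joint ranges: [-2.99, 2.99], [-0.89, 2.07], [0.3, 2.58], [-1.14, 4.28], [0, 2.63], [-3.12, 3.12]. Speed limits (rad/s): [2.57, 2.57, 3.01, 3.14, 3.14, 3.14].

## Interface

Orientations are given as a unit quaternion [w, x, y, z].
In Python, from bench import ctrl gives the robot as it stands.
- The arm moves only by the tool jog_arm, never from a script. Its argument "series" is a list that holds one entry, the list of rows, each a list of 7 numbers: the shift along the tool's x, y, z in mm, then the turn, a rotation vector about the tool's x, y, z in rad, then the finger opening in mm, from 0 to 85.4. In form: [[[tx, ty, tz, rx, ry, rz, gripper], ...]]. A call has exactly 10 rows; each row shifts and turns the commanded pose from where the row before left it, along the tool's axes as they then stand; what a row does not reach is not made up. A row lasts 1/10 s, in which the tool goes at most 50 mm and 8.59 degrees, less where a joint would pass 70% of its speed; a pose out of reach is approached as far as the arm can. A call with a gripper value outside its range is refused whole. The fingers move at their own pace and stop on an object; the grip force is fixed at half the most. Time passes only in rows, so rows that do not move let the fingers close, or fill a call up. It gives the time, the measured TCP pose, the force, the opening and the grip force at its end, in the units of the state.
- ctrl.get_obs(): the state, without advancing time (a new reading comes with each control period).
- ctrl.camera(name): name is "scene" or "top"; returns a dict with "frame" (400x640x3 uint8, blue, green, red), "z_map" (400x640 float32, m along the optical axis (not along the pixel's ray), 0 where there is no reading), "fx", "fy", "cx", "cy" (pixels), "xyz" and "rotation" of the camera in the world. Camera axes: x right, y down, z forward; pixel columns grow to the right and rows downward; lengths in m; the calibration is good to about 2 mm. A picture is of the moment at which its call begins.
- ctrl.hand_in(): hands the job in; it is judged then, once.
The state is a dict: "time_s": time; "q": joint angles; "dq": joint speeds; "joint_efforts": joint torques, N m; "eef_pos": TCP position; "eef_rot": TCP orientation; "wrist_force": force on the tool from outside, world axes, zero at the start; "torque": the same for the moment, N m; "opening": opening from 0.0 (shut) to 1.0 (fully open); "grasp_force": force on a finger pad.
Only numpy, scipy, OpenCV 4.12 (cv2) and the standard library are available. Lean on these libraries where they do the work, as an engineer would, in place of code of your own. Each camera call takes 0.05 s, during which the arm holds its last target. There are 200 camera calls.

## Working session

There is one attempt and no reset: what is moved stays moved. The work goes in short steps, Python scripts to look and compute and a tool call to move; the robot and the scene stay as the last step left them, time stands still between calls to the robot, and variables do not carry over. Pictures are saved under pics/ and viewed, at most 14 in all, crops included, and the job is handed in when it is done.

Besides the shell and the picture viewer there is one more tool, called after "Call:" as name(argument=value, ...) on one line, values as JSON. jog_arm: Moves the arm, as the interface text tells. Its arguments: {"type":"object","properties":{"series":{"type":"array"}},"required":["series"]}

```bash
ls; mkdir -p pics; cat > h.py <<'E'
import numpy as np, cv2, pickle
from bench import ctrl
def snap(n,tag):
    c=ctrl.camera(n); pickle.dump(c,open(f'/tmp/{n}_{tag}.pkl','wb')); cv2.imwrite(f'pics/{n}_{tag}.png',c['frame']); return c
def load(n,tag): return pickle.load(open(f'/tmp/{n}_{tag}.pkl','rb'))
def R(c):
    r=np.array(c['rotation'],float)
    if r.shape==(3,3): return r
    from scipy.spatial.transform import Rotation as Q
    return Q.from_quat([r[1],r[2],r[3],r[0]]).as_matrix()
def cloud(c):
    z=c['z_map']; v,u=np.indices(z.shape)
    p=np.stack([(u-c['cx'])/c['fx']*z,(v-c['cy'])/c['fy']*z,z],-1)
    return p@R(c).T+np.array(c['xyz'])
def plane(c,u,v,h):
    d=R(c)@np.array([(u-c['cx'])/c['fx'],(v-c['cy'])/c['fy'],1]); o=np.array(c['xyz'])
    return o+d*(h-o[2])/d[2]
E
python3 - <<'E'
from h import *
for n in('scene','top'):
    c=snap(n,'a'); print(n,c['xyz'],c['rotation'],c['fx'],c['cx'],c['cy'])
print(ctrl.get_obs())
E
```

```text
pics
scene [-0.05309411 -0.53750563  0.7296064 ] [-0.31350066  0.83348612 -0.42539993  0.16140981] 420.2298883120703 323.93169852437035 195.3934534576943
top [ 0.33243943 -0.18492037  0.97174144] [ 0.04809165 -0.70288834  0.7083212  -0.04377501] 402.77663665889537 320.5753198863307 195.18560368900773
{'time_s': 0.1, 'q': array([ 9.65731860e-01,  1.81472678e-01,  1.60793596e+00,  1.76143827e-05,
        1.35382842e+00, -2.06278286e-01]), 'dq': array([ 0.00094898, -0.00175413, -0.00089674, -0.00034371,  0.0005653 ,
        0.00043678]), 'joint_efforts': array([-6.11772357e-04, -4.45879233e+01, -3.52236664e+01, -3.20578056e-04,
        4.23693680e-03, -2.19124900e-05]), 'eef_pos': array([0.22293838, 0.52945957, 0.23045742]), 'eef_rot': array([-3.32372330e-04,  1.98076280e-01,  9.80186263e-01, -7.52078547e-04]), 'wrist_force': array([ 0.14062431, -0.30059881, -0.32396826]), 'torque': array([ 0.01572277,  0.00902276, -0.0159197 ]), 'grasp_force': 0.0, 'opening': 0.9998026787586067}
```

View pics/scene_a.png

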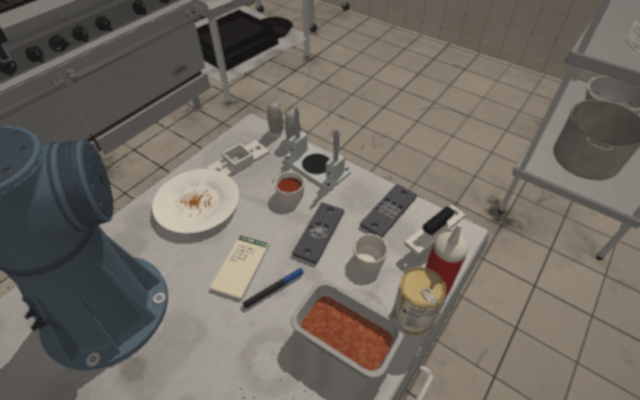

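View pics/top_a.png

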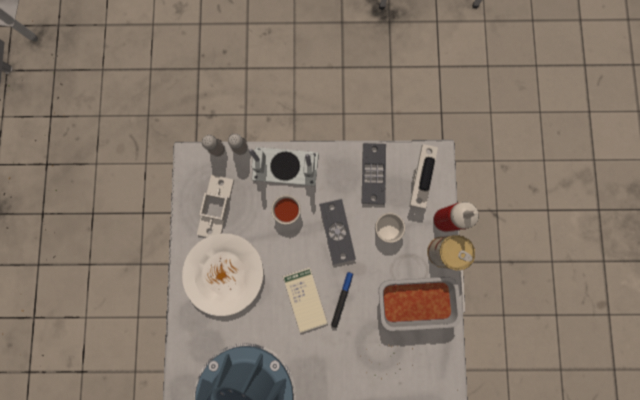

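The scene view shows the stand with its dark mat at about (316,162), the sauce ramekin at (289,188), the wedge frame at (318,233), the grid frame at (389,209), the empty ramekin at (370,255), the pusher at (437,228) and the collar at (240,155). In the top view these are: stand (286,166), sauce (287,210), wedge (338,233), grid (374,174), empty ramekin (390,229), pusher (425,177) and collar (214,207). Shakers, a bottle and a tin stand near some of them.

```bash
python3 - <<'E'
from h import *
c=load('top','a'); P=cloud(c); f=c['frame']
cv2.imwrite('pics/top_crop.png',cv2.resize(f[130:270,190:480],None,fx=2.7,fy=2.7,interpolation=cv2.INTER_CUBIC))
bare=P[300:330,345:370]; print('table z',np.median(P[270:280,300:320,2]))
s=load('scene','a'); Ps=cloud(s)
for nm,C,cl,roi in [('top',P,c,None),('scene',Ps,s,None)]:
    z=C[...,2]; ok=(cl['z_map']>0)&(z>0.005)&(z<.25)&(C[...,0]>.3)&(C[...,0]<.95)&(np.abs(C[...,1])<.6)
    n,l,st,ce=cv2.connectedComponentsWithStats(ok.astype(np.uint8))
    for i in range(1,n):
        if st[i,4]<60: continue
        q=C[l==i]; r=cv2.minAreaRect((q[:,:2]*1000).astype(np.float32))
        print(nm,st[i],'px',ce[i].round(1),'z99',np.percentile(q[:,2],[50,90,99]).round(3),'rect',np.round(r[0],0),np.round(r[1],0),round(r[2],1))
E
```

```text
table z 0.007789800816520309
top [202 135  24  23 383] px [213.4 146. ] z99 [0.065 0.087 0.089] rect [572.  71.] [37. 39.] 86.6
top [ 228  134   91   52 2527] px [277.8 163.1] z99 [0.011 0.08  0.141] rect [535. -66.] [213.  92.] 80.6
top [ 362  143   24   61 1098] px [373.6 173.3] z99 [0.011 0.014 0.015] rect [ 512. -308.] [ 56. 148.] 88.4
top [ 409  144   29   65 1025] px [422.9 176.2] z99 [0.045 0.078 0.08 ] rect [ 498. -421.] [ 38. 149.] 76.5
top [ 184  175   78   88 2654] px [219.7 233.8] z99 [0.015 0.022 0.027] rect [405.  50.] [180. 209.] 89.5
top [271 195  30  30 688] px [285.5 209.5] z99 [0.027 0.041 0.044] rect [422. -99.] [66. 67.] 45.2
top [ 319  199   37   63 1204] px [337.1 231. ] z99 [0.012 0.014 0.016] rect [ 371. -218.] [148.  56.] 12.3
top [ 432  202   47   30 1054] px [455.8 217.1] z99 [0.146 0.155 0.198] rect [ 397. -474.] [56. 56.] 39.9
top [375 213  30  30 563] px [390.1 227.5] z99 [0.014 0.042 0.044] rect [ 378. -338.] [67. 67.] 0.3
top [ 428  235   47   28 1124] px [451.4 249.7] z99 [0.106 0.109 0.111] rect [ 329. -467.] [57. 73.] 0.1
scene [267 102  17  33 449] px [274.1 118.6] z99 [0.051 0.085 0.089] rect [572.  70.] [34. 40.] 24.6
scene [ 282  107   69   83 2415] px [312.4 154.6] z99 [0.019 0.087 0.141] rect [535. -67.] [209.  91.] 81.5
scene [ 177  140   92   71 2302] px [222.2 175.1] z99 [0.016 0.022 0.027] rect [406.  52.] [211. 179.] 0.1
scene [274 172  30  32 783] px [288.9 186.7] z99 [0.027 0.04  0.043] rect [423. -97.] [69. 65.] 37.6
scene [ 353  184   64   88 2146] px [379.3 228.6] z99 [0.012 0.038 0.043] rect [ 467. -315.] [249.  84.] 9.4
scene [ 292  202   52   62 1386] px [318.  231.8] z99 [0.011 0.013 0.015] rect [ 373. -217.] [150.  57.] 12.0
scene [ 392  204   76  129 4318] px [435.1 260. ] z99 [0.106 0.152 0.188] rect [ 432. -440.] [285. 104.] 16.7
```

View pics/top_crop.png

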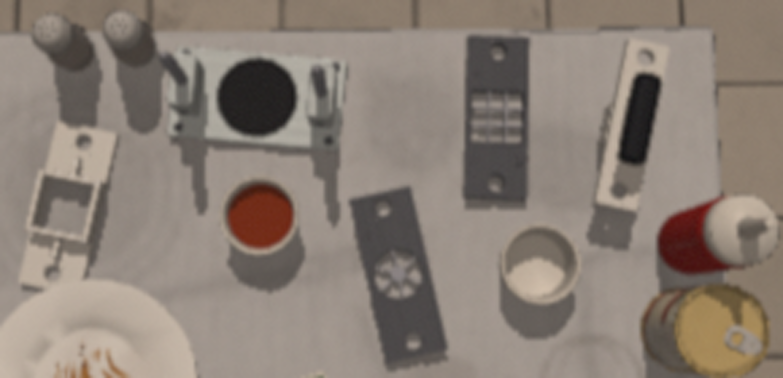

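The crop confirms the layout: mat at (257,97), stand rods at (172,68) and (320,82), grid frame at (497,120), pusher bar at (640,118), empty ramekin at (540,263), collar chute at (65,208) and wedge star at (397,275). Next I measure each one in both views.

```bash
cat > meas.py <<'E'
from h import *
def box(C,ok,x,y,z): return ok&(C[...,0]>x[0])&(C[...,0]<x[1])&(C[...,1]>y[0])&(C[...,1]<y[1])&(C[...,2]>z[0])&(C[...,2]<z[1])
def rect(C,m,f=None):
    n,l,st,_=cv2.connectedComponentsWithStats(m.astype(np.uint8)); m=l==1+np.argmax(st[1:,4])
    q=C[m]; r=cv2.minAreaRect((q[:,:2]*1000).astype(np.float32)); b=cv2.boxPoints(r)
    e=[b[1]-b[0],b[2]-b[1]]; L=max(e,key=np.linalg.norm); a=np.degrees(np.arctan2(L[1],L[0]))%180
    return np.round(r[0],1),np.round(r[1],1),'long axis',a.round(1),'z',np.round(np.percentile(q[:,2],[10,50,90])*1000,1)
E
python3 - <<'E'
from meas import *
for n in('top','scene'):
    c=load(n,'a');C=cloud(c);ok=c['z_map']>0;g=c['frame'].max(2); hsv=cv2.cvtColor(c['frame'],cv2.COLOR_BGR2HSV)
    print(n,'table',np.round(np.median(C[box(C,ok,(.3,.34),(-.3,-.2),(-.02,.02))][:,2])*1000,1))
    print(' grid',rect(C,box(C,ok,(.42,.6),(-.36,-.25),(.006,.03))))
    print(' collar flange',rect(C,box(C,ok,(.37,.54),(0.0,.16),(.004,.032))&(C[...,0]-C[...,1]*0>.395)))
    print(' chute',rect(C,box(C,ok,(.37,.54),(0.0,.16),(.02,.032))))
    print(' crossbar',rect(C,box(C,ok,(.40,.6),(-.5,-.36),(.036,.085))))
    print(' black bar',rect(C,box(C,ok,(.40,.6),(-.5,-.36),(.07,.085))))
    m=box(C,ok,(.33,.43),(-.39,-.29),(.034,.06)); print(' ramekin rim',rect(C,m), cv2.minEnclosingCircle((C[m][:,:2]*1000).astype(np.float32)))
    m=box(C,ok,(.45,.6),(-.15,-.02),(0,.02))&(g<50); print(' mat',rect(C,m),m.sum())
    for s,y in(('L',(-.06,.005)),('R',(-.19,-.12))):
        print(' pillar',s,rect(C,box(C,ok,(.45,.6),y,(.056,.068))))
        q=C[box(C,ok,(.45,.6),y,(.09,.16))]; print(' rod',s,len(q),q.mean(0).round(4),q[:,2].max().round(3), np.median(q[q[:,2]>.13],0).round(4))
    m=box(C,ok,(.45,.6),(-.22,.03),(.005,.016)); print(' foot',rect(C,m))
E
```

```text
top table 8.6
 grid (array([ 511.5, -308.2]), array([ 56.5, 148.4]), 'long axis', np.float32(178.4), 'z', array([ 8.9, 11.2, 13.6]))
 collar flange (array([447.9,  72.8]), array([ 57.3, 116.6]), 'long axis', np.float32(168.4), 'z', array([ 5.6,  8.7, 25.2]))
 chute (array([432.8,  76. ]), array([57.2, 55.7]), 'long axis', np.float32(78.2), 'z', array([22.1, 24.8, 27.2]))
 crossbar (array([ 498.2, -420.9]), array([ 36.7, 149. ]), 'long axis', np.float32(166.5), 'z', array([41.4, 44.9, 77.8]))
 black bar (array([ 497.9, -420.6]), array([23.7, 78. ]), 'long axis', np.float32(166.2), 'z', array([73.1, 76.6, 78.9]))
 ramekin rim (array([ 378. , -338.1]), array([67., 67.]), 'long axis', np.float32(90.3), 'z', array([37.2, 40.5, 43. ])) ((391.1123046875, -352.77520751953125), 53.26357650756836)
 mat (array([532. , -92.2]), array([62.8, 66.1]), 'long axis', np.float32(90.2), 'z', array([ 7.8,  9.8, 11.8])) 578
 pillar L (array([536.6, -32.8]), array([22.5, 47. ]), 'long axis', np.float32(174.9), 'z', array([58.4, 61. , 63.3]))
 rod L 55 [ 0.5342 -0.035   0.1249] 0.149 [ 0.5353 -0.0347  0.139
[... 1022 characters left out ...]
', array([35.5, 39.8, 42.3])) ((379.59423828125, -337.4720764160156), 34.623565673828125)
 mat (array([532.8, -87.4]), array([64.2, 55. ]), 'long axis', np.float32(25.7), 'z', array([ 8.4, 10.1, 11.9])) 334
 pillar L (array([537.4, -33.1]), array([21.8, 47. ]), 'long axis', np.float32(171.4), 'z', array([58. , 61.2, 63.3]))
 rod L 100 [ 0.5355 -0.0342  0.1196] 0.149 [ 0.5367 -0.0342  0.1391]
 pillar R (array([ 525.4, -151.2]), array([23.1, 47.1]), 'long axis', np.float32(175.4), 'z', array([58.1, 61.2, 63. ]))
 rod R 114 [ 0.5239 -0.1529  0.1197] 0.147 [ 0.5246 -0.1527  0.1378]
 foot (array([531.7, -92.2]), array([155.5,  85.7]), 'long axis', np.float32(84.5), 'z', array([ 7.7,  9.8, 11.9]))
```

Both views agree to about 1 mm, and the heights match the text.

- **Stand:** centre (530.9, -92.4), y axis at 84.1°.
- **Ramekin:** (378.6, -337.8).
- **Grid frame:** (512.3, -307.6), long axis 178°.
- **Collar:** (433.4, 76.1), long axis 168.3°.
- **Pusher:** (498.3, -420.4), long axis 166.3°.

All are in reach. First I turn the tool by -73°.

Call:
jog_arm(series=[[[0, 0, 0, 0, 0, 0.1274, 85], [0, 0, 0, 0, 0, 0.1274, 85], [0, 0, 0, 0, 0, 0.1274, 85], [0, 0, 0, 0, 0, 0.1274, 85], [0, 0, 0, 0, 0, 0.1274, 85], [0, 0, 0, 0, 0, 0.1274, 85], [0, 0, 0, 0, 0, 0.1274, 85], [0, 0, 0, 0, 0, 0.1274, 85], [0, 0, 0, 0, 0, 0.1274, 85], [0, 0, 0, 0, 0, 0.1274, 85]]])

```text
time_s: 1.1
eef_pos: [0.2231, 0.5296, 0.2307]
eef_rot: [0.0, 0.744, 0.668, -0.001]
wrist_force: [-0.9, 0.3, -0.4]
opening: 0.994
grasp_force: 0.0
```

```bash
cat > go.py <<'E'
import sys,numpy as np
from bench import ctrl
from scipy.spatial.transform import Rotation as Q
o=ctrl.get_obs(); w,x,y,z=o['eef_rot']; M=Q.from_quat([x,y,z,w]).as_matrix(); p=o['eef_pos']*1000
phi=np.degrees(np.arctan2(M[1,1],M[0,1])); print('t',round(o['time_s'],1),'p',p.round(1),'phi',phi.round(2),'tilt z',M[:,2].round(4),'F',o['wrist_force'].round(1),'open',round(o['opening']*85.4,1),'grip',round(o['grasp_force'],1),'q6',o['q'][5].round(2))
if len(sys.argv)>4:
    X,Y,Z,f=map(float,sys.argv[1:5]); d=np.array([X,Y,Z])-p
    tl=M.T@d; rz=-np.radians((f-phi+90)%180-90)
    a=np.radians(f); ty=np.array([np.cos(a),np.sin(a)]); tx=np.array([-ty[1],ty[0]])
    print('shift now-axes',tl.round(1),' rz',rz.round(4),' shift after turn',(tx@d[:2]).round(1),(ty@d[:2]).round(1))
E
python3 go.py 378.6 -337.8 231 -5.9
```

```text
t 1.1 p [223.1 529.6 230.7] phi -6.15 tilt z [-6.e-04 -9.e-04 -1.e+00] F [-0.9  0.3 -0.4] open 84.9 grip 0.0 q6 1.07
shift now-axes [-8.458e+02  2.475e+02  4.000e-01]  rz -0.0043  shift after turn -846.8 243.9
```

Call:
jog_arm(series=[[[-42, 20, 0, 0, 0, 0, 85], [-42, 20, 0, 0, 0, 0, 85], [-42, 20, 0, 0, 0, 0, 85], [-42, 20, 0, 0, 0, 0, 85], [-42, 20, 0, 0, 0, 0, 85], [-42, 20, 0, 0, 0, 0, 85], [-42, 20, 0, 0, 0, 0, 85], [-42, 20, 0, 0, 0, 0, 85], [-42, 20, 0, 0, 0, 0, 85], [-42, 20, 0, 0, 0, 0, 85]]])

```text
time_s: 2.1
eef_pos: [0.3795, 0.0899, 0.2313]
eef_rot: [0.0, 0.742, 0.67, 0.0]
wrist_force: [-0.3, 0.3, 0.6]
opening: 0.995
grasp_force: 0.0
```

Call:
jog_arm(series=[[[-42.5, 4.8, 0, 0, 0, 0, 85], [-42.5, 4.8, 0, 0, 0, 0, 85], [-42.5, 4.8, 0, 0, 0, 0, 85], [-42.5, 4.8, 0, 0, 0, 0, 85], [-42.5, 4.8, 0, 0, 0, 0, 85], [-42.5, 4.8, 0, 0, 0, 0, 85], [-42.5, 4.8, 0, 0, 0, 0, 85], [-42.5, 4.8, 0, 0, 0, 0, 85], [-42.5, 4.8, 0, 0, 0, 0, 85], [0, 0, 0, 0, 0, 0, 85]]])

```text
time_s: 3.1
eef_pos: [0.3829, -0.2976, 0.231]
eef_rot: [0.0, 0.744, 0.668, -0.001]
wrist_force: [0.1, 0.9, 0.5]
opening: 0.991
grasp_force: 0.0
```

```bash
python3 go.py 378.6 -337.8 9 -5.9
```

```text
t 3.1 p [ 382.9 -297.6  231. ] phi -6.1 tilt z [-4.0e-04 -1.3e-03 -1.0e+00] F [0.1 0.9 0.5] open 84.7 grip 0.0 q6 -0.8
shift now-axes [-4.02e+01  1.00e-01  2.22e+02]  rz -0.0035  shift after turn -40.4 -0.1
```

Call:
jog_arm(series=[[[-20.2, 0, 0, 0, 0, -0.0035, 85], [-20, 0, 0, 0, 0, 0, 85], [0, 0, 34, 0, 0, 0, 85], [0, 0, 34, 0, 0, 0, 85], [0, 0, 34, 0, 0, 0, 85], [0, 0, 34, 0, 0, 0, 85], [0, 0, 34, 0, 0, 0, 85], [0, 0, 0, 0, 0, 0, 85], [0, 0, 0, 0, 0, 0, 85], [0, 0, 0, 0, 0, 0, 85]]])

```text
time_s: 4.1
eef_pos: [0.3805, -0.3345, 0.0633]
eef_rot: [0.002, 0.741, 0.672, -0.0]
wrist_force: [-0.8, -0.8, 0.7]
opening: 0.995
grasp_force: 0.0
```

```bash
python3 go.py 378.6 -337.8 9 -5.9
```

```text
t 4.1 p [ 380.5 -334.5   63.3] phi -5.63 tilt z [ 0.0018 -0.0026 -1.    ] F [-0.8 -0.8  0.7] open 85.0 grip 0.0 q6 -0.86
shift now-axes [-3.4 -1.6 54.3]  rz 0.0047  shift after turn -3.5 -1.5
```

Call:
jog_arm(series=[[[-3.4, -1.6, 0, 0, 0, 0.0047, 85], [0, 0, 18, 0, 0, 0, 85], [0, 0, 18, 0, 0, 0, 85], [0, 0, 18, 0, 0, 0, 85], [0, 0, 0, 0, 0, 0, 85], [0, 0, 0, 0, 0, 0, 60], [0, 0, 0, 0, 0, 0, 60], [0, 0, 0, 0, 0, 0, 60], [0, 0, 0, 0, 0, 0, 60], [0, 0, 0, 0, 0, 0, 60]]])

```text
time_s: 5.1
eef_pos: [0.3785, -0.3377, 0.0095]
eef_rot: [0.002, 0.743, 0.67, -0.0]
wrist_force: [-0.9, 1.4, 5.6]
opening: 0.769
grasp_force: 66.3
```

```bash
python3 go.py 378.6 -337.8 160 -5.9
```

```text
t 5.1 p [ 378.5 -337.7    9.5] phi -5.91 tilt z [ 0.0018 -0.0026 -1.    ] F [-0.9  1.4  5.6] open 65.7 grip 66.3 q6 -0.86
shift now-axes [  -0.5    0.4 -150.5]  rz -0.0001  shift after turn -0.1 0.1
```

Call:
jog_arm(series=[[[0, 0, -10, 0, 0, 0, 60], [0, 0, -20, 0, 0, 0, 60], [0, 0, -30, 0, 0, 0, 60], [0, 0, -30, 0, 0, 0, 60], [0, 0, -30, 0, 0, 0, 60], [0, 0, -30, 0, 0, 0, 60], [0, 0, -20, 0, 0, 0, 60], [0, 0, 0, 0, 0, 0, 60], [0, 0, 0, 0, 0, 0, 60], [0, 0, 0, 0, 0, 0, 60]]])

```text
time_s: 6.1
eef_pos: [0.377, -0.3356, 0.1761]
eef_rot: [-0.001, 0.743, 0.67, 0.0]
wrist_force: [0.5, 0.2, -1.1]
opening: 0.773
grasp_force: 67.0
```

```bash
python3 go.py 530.9 -92.4 180 -5.9
```

```text
t 6.1 p [ 377.  -335.6  176.1] phi -5.92 tilt z [-0.0012  0.0018 -1.    ] F [ 0.5  0.2 -1.1] open 66.0 grip 67.0 q6 -0.86
shift now-axes [257.8 128.1  -3.7]  rz -0.0003  shift after turn 257.7 128.1
```

Call:
jog_arm(series=[[[32, 16, -0.5, 0, 0, 0, 60], [32, 16, -0.5, 0, 0, 0, 60], [32, 16, -0.5, 0, 0, 0, 60], [32, 16, -0.5, 0, 0, 0, 60], [32, 16, -0.5, 0, 0, 0, 60], [32, 16, -0.5, 0, 0, 0, 60], [32, 16, -0.5, 0, 0, 0, 60], [32, 16, 0, 0, 0, 0, 60], [0, 0, 0, 0, 0, 0, 60], [0, 0, 0, 0, 0, 0, 60]]])

```text
time_s: 7.1
eef_pos: [0.5305, -0.0941, 0.1791]
eef_rot: [-0.001, 0.742, 0.67, -0.001]
wrist_force: [0.5, -0.5, -1.7]
opening: 0.771
grasp_force: 67.2
```

```bash
python3 go.py 530.9 -92.4 19.5 -5.9; python3 - <<'E'
from meas import *
for n in('top','scene'):
    c=snap(n,'b');C=cloud(c);ok=c['z_map']>0
    m=box(C,ok,(.47,.6),(-.16,-.03),(.185,.226))
    if m.sum()>20: print(n,rect(C,m),m.sum())
from bench import ctrl; print(ctrl.get_obs()['eef_pos'])
E
```

```text
t 7.1 p [530.5 -94.1 179.1] phi -5.79 tilt z [-3.e-03  8.e-04 -1.e+00] F [ 0.5 -0.5 -1.7] open 65.8 grip 67.2 q6 -0.29
shift now-axes [  1.6   0.8 159.6]  rz 0.0019  shift after turn 1.7 0.3
top (array([ 510.8, -116.3]), array([15.8, 68.2]), 'long axis', np.float32(157.3), 'z', array([191.1, 208.6, 211.9])) 106
scene (array([ 528.3, -101.5]), array([88.4, 56.9]), 'long axis', np.float32(15.5), 'z', array([188.9, 202.7, 216.4])) 687
[ 0.53027756 -0.09540336  0.17967748]
```

Call:
jog_arm(series=[[[2, 0.5, 0, 0, 0, 0.002, 60], [0, 0, 25, 0, 0, 0, 60], [0, 0, 25, 0, 0, 0, 60], [0, 0, 25, 0, 0, 0, 60], [0, 0, 25, 0, 0, 0, 60], [0, 0, 25, 0, 0, 0, 60], [0, 0, 20, 0, 0, 0, 60], [0, 0, 8, 0, 0, 0, 60], [0, 0, 0, 0, 0, 0, 60], [0, 0, 0, 0, 0, 0, 60]]])

```text
time_s: 8.2
eef_pos: [0.5325, -0.0937, 0.0286]
eef_rot: [0.001, 0.744, 0.669, 0.0]
wrist_force: [0.9, 1.4, -1.6]
opening: 0.776
grasp_force: 67.1
```

```bash
python3 go.py 530.9 -92.4 19.5 -5.9
```

```text
t 8.2 p [532.5 -93.7  28.6] phi -6.07 tilt z [ 1.1e-03 -5.0e-04 -1.0e+00] F [ 0.9  1.4 -1.6] open 66.2 grip 67.1 q6 -0.29
shift now-axes [ 1.1 -1.7  9.1]  rz -0.0029  shift after turn 1.1 -1.7
```

Call:
jog_arm(series=[[[1, -1.7, 2, 0, 0, -0.003, 60], [0, 0, 4, 0, 0, 0, 60], [0, 0, 2.5, 0, 0, 0, 60], [0, 0, 0.5, 0, 0, 0, 60], [0, 0, 0, 0, 0, 0, 60], [0, 0, 0, 0, 0, 0, 60], [0, 0, 0, 0, 0, 0, 60], [0, 0, 0, 0, 0, 0, 60], [0, 0, 0, 0, 0, 0, 60], [0, 0, 0, 0, 0, 0, 60]]])

```text
time_s: 9.2
eef_pos: [0.5306, -0.092, 0.0195]
eef_rot: [0.0, 0.742, 0.67, 0.0]
wrist_force: [-2.9, 0.6, 6.1]
opening: 0.771
grasp_force: 67.6
```

```bash
python3 go.py 530.9 -92.4 19.5 -5.9
```

```text
t 9.2 p [530.6 -92.   19.5] phi -5.85 tilt z [ 4.e-04 -3.e-04 -1.e+00] F [-2.9  0.6  6.1] open 65.8 grip 67.6 q6 -0.29
shift now-axes [-0.4  0.3 -0. ]  rz 0.0009  shift after turn -0.4 0.3
```

Call:
jog_arm(series=[[[0, 0, 0, 0, 0, 0, 82], [0, 0, 0, 0, 0, 0, 82], [0, 0, 0, 0, 0, 0, 82], [0, 0, 0, 0, 0, 0, 82], [0, 0, -20, 0, 0, 0, 82], [0, 0, -30, 0, 0, 0, 82], [0, 0, -40, 0, 0, 0, 82], [0, 0, -40, 0, 0, 0, 82], [0, 0, -40, 0, 0, 0, 82], [0, 0, 0, 0, 0, 0, 82]]])

```text
time_s: 10.2
eef_pos: [0.5341, -0.0933, 0.1954]
eef_rot: [0.005, 0.742, 0.67, 0.003]
wrist_force: [0.9, -0.6, 0.2]
opening: 0.957
grasp_force: 0.0
```

Call:
jog_arm(series=[[[0, 0, 0, 0, 0, -0.14, 82], [0, 0, 0, 0, 0, -0.14, 82], [0, 0, 0, 0, 0, -0.14, 82], [0, 0, 0, 0, 0, -0.14, 82], [0, 0, 0, 0, 0, -0.14, 82], [0, 0, 0, 0, 0, -0.14, 82], [0, 0, 0, 0, 0, -0.14, 82], [0, 0, 0, 0, 0, -0.14, 82], [0, 0, 0, 0, 0, -0.14, 82], [0, 0, 0, 0, 0, -0.14, 82]]])

```text
time_s: 11.2
eef_pos: [0.53, -0.0917, 0.188]
eef_rot: [-0.0, 0.133, 0.991, 0.0]
wrist_force: [0.8, -0.6, -0.5]
opening: 0.956
grasp_force: 0.0
```

```bash
python3 go.py 512.3 -307.6 3 88
```

```text
t 11.2 p [530.  -91.7 188. ] phi 74.69 tilt z [-9.e-04  4.e-04 -1.e+00] F [ 0.8 -0.6 -0.5] open 81.6 grip 0.0 q6 -1.7
shift now-axes [ -40.1 -212.9  184.9]  rz -0.2323  shift after turn 10.2 -216.4
```

Call:
jog_arm(series=[[[0, 0, 0, 0, 0, -0.116, 82], [0, 0, 0, 0, 0, -0.116, 82], [1.7, -36, 0, 0, 0, 0, 82], [1.7, -36, 0, 0, 0, 0, 82], [1.7, -36, 10, 0, 0, 0, 82], [1.7, -36, 20, 0, 0, 0, 82], [1.7, -36, 30, 0, 0, 0, 82], [1.7, -36, 30, 0, 0, 0, 82], [0, 0, 30, 0, 0, 0, 82], [0, 0, 10, 0, 0, 0, 82]]])

```text
time_s: 12.2
eef_pos: [0.5086, -0.3063, 0.0544]
eef_rot: [-0.003, 0.022, 1.0, 0.002]
wrist_force: [-0.8, -0.5, -0.3]
opening: 0.959
grasp_force: 0.0
```

```bash
python3 go.py 512.3 -307.6 3 88; python3 - <<'E'
from meas import *
for n in('top','scene'):
    c=snap(n,'c');C=cloud(c);ok=c['z_map']>0
    m=box(C,ok,(.47,.6),(-.16,-.03),(.044,.056)); print(n,'ramekin rim',rect(C,m),m.sum())
E
```

```text
t 12.2 p [ 508.6 -306.3   54.4] phi 87.53 tilt z [-0.0051  0.0047 -1.    ] F [-0.8 -0.5 -0.3] open 81.9 grip 0.0 q6 -2.27
shift now-axes [-4.  -1.3 51.4]  rz -0.0082  shift after turn -3.7 -1.1
top ramekin rim (array([527.3, -92.6]), array([67.2, 65.9]), 'long axis', np.float32(1.2), 'z', array([47.1, 50. , 52.2])) 203
scene ramekin rim (array([529.7, -92.1]), array([70.6, 66.4]), 'long axis', np.float32(38.0), 'z', array([44.9, 49.3, 51.7])) 306
```

```bash
python3 - <<'E'
from meas import *
for n in('top','scene'):
    c=load(n,'c');C=cloud(c);ok=c['z_map']>0
    m=box(C,ok,(.485,.535),(-.38,-.24),(.02,.14)); q=C[m]
    for lo,hi in((-.38,-.35),(-.35,-.307),(-.307,-.262),(-.262,-.24)):
        s=q[(q[:,1]>lo)&(q[:,1]<hi)]; 
        if len(s)>3: print(n,lo,len(s),np.round(np.percentile(s[:,2],[0,5,20])*1000,1))
c=load('scene','c'); cv2.imwrite('pics/s_c.png',cv2.resize(c['frame'][90:300,260:480],None,fx=2.8,fy=2.8,interpolation=cv2.INTER_CUBIC))
E
```

```text
top -0.38 28 [ 78.3  82.2 107.5]
top -0.35 8 [68.5 72.3 99.7]
scene -0.38 269 [66.3 77.2 92.8]
scene -0.35 199 [ 70.8  87.6 119.6]
scene -0.307 164 [68.5 72.5 85.6]
scene -0.262 172 [71.  78.6 98.6]
```

View pics/s_c.png

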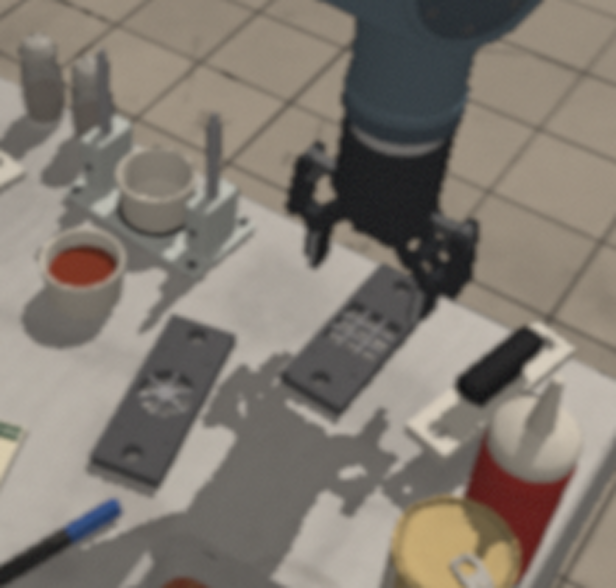

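The crop shows the ramekin standing on the mat at (155,190) and the open gripper above the grid frame at (360,335). The open finger tips are about 12 mm behind the TCP, so I grasp with the TCP near z = 0.

Call:
jog_arm(series=[[[-4, -1.3, 0, 0, 0, -0.008, 82], [0, 0, 10, 0, 0, 0, 82], [0, 0, 15, 0, 0, 0, 82], [0, 0, 15, 0, 0, 0, 82], [0, 0, 8, 0, 0, 0, 72], [0, 0, 0, 0, 0, 0, 72], [0, 0, 0, 0, 0, 0, 72], [0, 0, 0, 0, 0, 0, 72], [0, 0, 0, 0, 0, 0, 72], [0, 0, 0, 0, 0, 0, 72]]])

```text
time_s: 13.3
eef_pos: [0.5156, -0.309, 0.0114]
eef_rot: [0.0, 0.017, 1.0, -0.0]
wrist_force: [0.3, -0.3, 0.1]
opening: 0.844
grasp_force: 0.0
```

```bash
python3 go.py 512.3 -307.6 0 88
```

```text
t 13.3 p [ 515.6 -309.    11.4] phi 88.11 tilt z [ 8.e-04 -7.e-04 -1.e+00] F [ 0.3 -0.3  0.1] open 72.1 grip 0.0 q6 -2.27
shift now-axes [ 3.3  1.3 11.4]  rz 0.0018  shift after turn 3.3 1.3
```

Call:
jog_arm(series=[[[3.3, 1.3, 5, 0, 0, 0.002, 72], [0, 0, 6, 0, 0, 0, 72], [0, 0, 0, 0, 0, 0, 72], [0, 0, 0, 0, 0, 0, 45], [0, 0, 0, 0, 0, 0, 45], [0, 0, 0, 0, 0, 0, 45], [0, 0, 0, 0, 0, 0, 45], [0, 0, 0, 0, 0, 0, 45], [0, 0, 0, 0, 0, 0, 45], [0, 0, 0, 0, 0, 0, 45]]])

```text
time_s: 14.3
eef_pos: [0.5122, -0.3075, -0.0]
eef_rot: [0.0, 0.018, 1.0, -0.0]
wrist_force: [-0.3, -0.8, 1.7]
opening: 0.632
grasp_force: 63.6
```

```bash
python3 go.py 512.3 -307.6 0 88
```

```text
t 14.3 p [ 512.2 -307.5   -0. ] phi 87.99 tilt z [ 4.e-04 -4.e-04 -1.e+00] F [-0.3 -0.8  1.7] open 53.9 grip 63.6 q6 -2.27
shift now-axes [-0.1 -0.1 -0. ]  rz -0.0001  shift after turn -0.1 -0.1
```

Call:
jog_arm(series=[[[0, 0, -10, 0, 0, 0, 45], [0, 0, -20, 0, 0, 0, 45], [0, 0, -30, 0, 0, 0, 45], [0, 0, -35, 0, 0, 0, 45], [0, 0, -35, 0, 0, 0.1, 45], [0, 0, -35, 0, 0, 0.14, 45], [0, 0, -15, 0, 0, 0.14, 45], [0, 0, 0, 0, 0, 0.14, 45], [0, 0, 0, 0, 0, 0.14, 45], [0, 0, 0, 0, 0, 0.14, 45]]])

```text
time_s: 15.3
eef_pos: [0.5116, -0.3068, 0.1801]
eef_rot: [-0.0, 0.408, 0.913, 0.0]
wrist_force: [-0.1, 0.2, -2.8]
opening: 0.63
grasp_force: 63.6
```

Call:
jog_arm(series=[[[0, 0, 0, 0, 0, 0.14, 45], [0, 0, 0, 0, 0, 0.14, 45], [0, 0, 0, 0, 0, 0.14, 45], [0, 0, 0, 0, 0, 0.14, 45], [0, 0, 0, 0, 0, 0.14, 45], [0, 0, 0, 0, 0, 0.1, 45], [0, 0, 0, 0, 0, 0.04, 45], [0, 0, 0, 0, 0, 0, 45], [0, 0, 0, 0, 0, 0, 45], [0, 0, 0, 0, 0, 0, 45]]])

```text
time_s: 16.3
eef_pos: [0.5119, -0.3072, 0.1798]
eef_rot: [-0.0, 0.743, 0.67, 0.0]
wrist_force: [-0.4, -0.5, -1.2]
opening: 0.636
grasp_force: 63.6
```

```bash
python3 go.py 530.9 -92.4 175 -5.9
```

```text
t 16.3 p [ 511.9 -307.2  179.8] phi -5.92 tilt z [-2.e-04  2.e-04 -1.e+00] F [-0.4 -0.5 -1.2] open 54.3 grip 63.6 q6 -0.64
shift now-axes [215.6  -3.2   4.9]  rz -0.0003  shift after turn 215.6 -3.2
```

Call:
jog_arm(series=[[[20, -0.4, 0, 0, 0, 0, 45], [30, -0.4, 0, 0, 0, 0, 45], [35, -0.4, 0, 0, 0, 0, 45], [35, -0.4, 0, 0, 0, 0, 45], [35, -0.4, 0, 0, 0, 0, 45], [30, -0.4, 0, 0, 0, 0, 45], [20, -0.4, 0, 0, 0, 0, 45], [10.6, -0.4, 0, 0, 0, 0, 45], [0, 0, 0, 0, 0, 0, 45], [0, 0, 0, 0, 0, 0, 45]]])

```text
time_s: 17.3
eef_pos: [0.5312, -0.0928, 0.1799]
eef_rot: [0.0, 0.743, 0.67, -0.0]
wrist_force: [0.1, -1.0, -2.4]
opening: 0.638
grasp_force: 63.7
```

```bash
python3 - <<'E'
from meas import *
for n in('top','scene'):
    c=snap(n,'d');C=cloud(c);ok=c['z_map']>0
    v=c['frame'].max(2)
    m=box(C,ok,(.47,.6),(-.2,.02),(.17,.2)); q=C[m]; print(n,m.sum(),rect(C,m) if m.sum()>20 else 0)
    y,x=np.where(m); print(x.min(),x.max(),y.min(),y.max())
    cv2.imwrite(f'pics/{n}_dc.png',cv2.resize(c['frame'][y.min()-25:y.max()+40,x.min()-20:x.max()+20],None,fx=5,fy=5,interpolation=cv2.INTER_CUBIC))
a=cv2.imread('pics/top_dc.png');b=cv2.imread('pics/scene_dc.png'); h=500
im=np.zeros((max(a.shape[0],b.shape[0]),a.shape[1]+b.shape[1],3),np.uint8); im[:a.shape[0],:a.shape[1]]=a; im[:b.shape[0],a.shape[1]:]=b
s=min(800/im.shape[1],600/im.shape[0],1); cv2.imwrite('pics/dc.png',cv2.resize(im,None,fx=s,fy=s)); print(a.shape,b.shape,s)
E
python3 go.py 530.9 -92.4 175 -5.9
```

```text
top 807 (array([ 522. , -137.2]), array([67.3, 60.7]), 'long axis', np.float32(85.0), 'z', array([188.4, 191.1, 193. ]))
242 316 135 167
scene 1119 (array([529.5, -97. ]), array([148.9,  81.7]), 'long axis', np.float32(83.8), 'z', array([183.2, 190.5, 192.7]))
282 351 88 128
(485, 570, 3) (525, 545, 3) 0.7174887892376681
t 17.4 p [531.2 -93.5 179.8] phi -6.02 tilt z [ 1.e-04 -4.e-04 -1.e+00] F [-0.9  0.7 -1.8] open 54.0 grip 63.7 q6 -0.29
shift now-axes [ 1.  -0.4  4.8]  rz -0.0022  shift after turn 1.0 -0.4
```

View pics/dc.png

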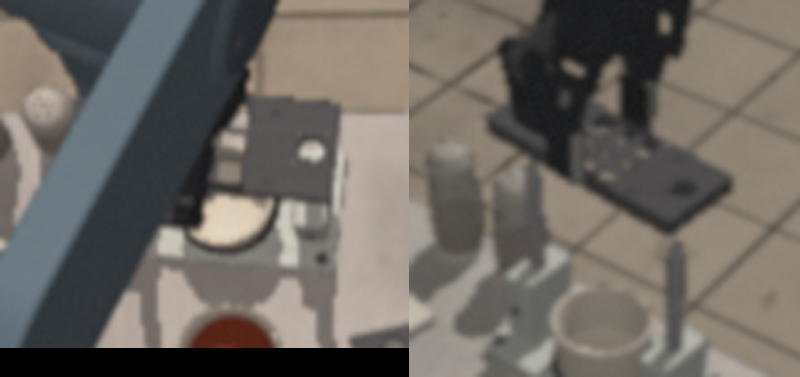

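The left (top) view shows the plate's right-hand hole near (312,150). The right (scene) view shows the plate level above the rods, with the ramekin on the mat at (600,330). I check the held plate against the rods from its free end.

```bash
python3 - <<'E'
from meas import *
a=np.radians(84.1); ax=np.array([np.cos(a),np.sin(a)]); px=np.array([ax[1],-ax[0]])
o=np.array([530.9,-92.4])
for n in('top','scene'):
    c=load(n,'d');C=cloud(c);ok=c['z_map']>0
    m=box(C,ok,(.47,.6),(-.2,.0),(.183,.197)); q=C[m][:,:2]*1000-o
    s=q@ax; w=q@px; e=s<-42
    r=cv2.minAreaRect((q[e]).astype(np.float32)); print(n,r)
    print(' end s',np.percentile(s,[0,1,3]).round(1),'(want -74) w',np.percentile(w[e],[0,1,99,100]).round(1),'mid',((w[e].min()+w[e].max())/2).round(2))
    # rods now visible
    for sd,y in(('L',(-.06,.005)),('R',(-.19,-.12))):
        t=C[box(C,ok,(.48,.6),y,(.09,.155))]*1000
        if len(t)>5: print('  rod',sd,len(t),np.median(t,0).round(1))
E
```

```text
top ((-8.338689804077148, -59.908668518066406), (36.73820877075195, 56.55006408691406), 83.78195190429688)
 end s [-78.9 -78.5 -77.5] (want -74) w [-30.3 -29.9  25.7  26.2] mid -2.08
scene ((-7.027406692504883, -60.240928649902344), (37.0125617980957, 58.63365936279297), 83.84468841552734)
 end s [-79.2 -78.6 -77.8] (want -74) w [-30.2 -29.1  27.1  28.5] mid -0.85
  rod L 96 [535.4 -34.2 120.2]
  rod R 113 [ 523.  -153.6  120.6]
```

```bash
cat > hole.py <<'E'
from meas import *
a=np.radians(84.1); ax=np.array([np.cos(a),np.sin(a)]); px=np.array([ax[1],-ax[0]]); o=np.array([530.9,-92.4])
def hole(c,z,s0,n=''):
    # gap in the plate's mask near s0 -> rays onto plate top plane
    C=cloud(c); v,u=np.indices(c['z_map'].shape)
    d=np.stack([(u-c['cx'])/c['fx'],(v-c['cy'])/c['fy'],np.ones(u.shape)],-1)@R(c).T; O=np.array(c['xyz'])
    G=(O+d*((z-O[2])/d[...,2])[...,None])[...,:2]*1000-o
    s=G@ax; w=G@px; V=cv2.cvtColor(c['frame'],cv2.COLOR_BGR2GRAY).astype(float)
    roi=(abs(s-s0)<13)&(abs(w)<12); ref=np.median(V[roi]); wt=np.clip(abs(V-ref)-12,0,None)*roi
    print(n,'hole s',(wt*s).sum()/wt.sum(),'w',(wt*w).sum()/wt.sum(),'n',(wt>0).sum())
E
python3 - <<'E'
from hole import *
for n in('top','scene'): hole(load(n,'d'),.186,-62,n)
E
```

```text
top hole s -65.30901522003879 w -1.509304156644317 n 45
scene hole s -60.87595590412601 w 6.065264098907829 n 19
```

Call:
jog_arm(series=[[[4.3, 1.5, 0, 0, 0, 0, 45], [0, 0, 0, 0, 0, 0, 45], [0, 0, 10, 0, 0, 0, 45], [0, 0, 10, 0, 0, 0, 45], [0, 0, 8, 0, 0, 0, 45], [0, 0, 5, 0, 0, 0, 45], [0, 0, 5, 0, 0, 0, 45], [0, 0, 5, 0, 0, 0, 45], [0, 0, 0, 0, 0, 0, 45], [0, 0, 0, 0, 0, 0, 45]]])

```text
time_s: 18.4
eef_pos: [0.5333, -0.0885, 0.1369]
eef_rot: [0.0, 0.743, 0.669, 0.0]
wrist_force: [0.1, 0.2, -2.5]
opening: 0.634
grasp_force: 63.6
```

```bash
python3 go.py 530.9 -92.4 125 -5.9; python3 - <<'E'
from hole import *
print(ctrl.get_obs()['torque'].round(2))
for n in('top','scene'):
    c=snap(n,'e');C=cloud(c);ok=c['z_map']>0
    m=box(C,ok,(.47,.6),(-.2,.0),(.138,.160)); q=C[m][:,:2]*1000-o
    s=q@ax; w=q@px; e=s<-42
    print(n,' end s',np.percentile(s,[0,1,3]).round(1),'(want -74) w mid',((w[e].min()+w[e].max())/2).round(2), np.percentile(C[m][:,2],[10,50,90]))
    y,x=np.where(m); f=c['frame'][y.min()-8:y.max()+40,x.min()-10:x.max()+10]
    cv2.imwrite(f'pics/{n}_ec.png',cv2.resize(f,(390,int(390*f.shape[0]/f.shape[1])),interpolation=cv2.INTER_CUBIC))
A=cv2.imread('pics/top_ec.png');B=cv2.imread('pics/scene_ec.png'); H=min(600,max(len(A),len(B)))
im=np.zeros((H,780,3),np.uint8); im[:len(A),:390]=A[:H]; im[:len(B),390:]=B[:H]; cv2.imwrite('pics/ec.png',im)
E
```

```text
t 18.4 p [533.3 -88.5 136.9] phi -5.97 tilt z [ 1.e-04 -1.e-04 -1.e+00] F [ 0.1  0.2 -2.5] open 54.1 grip 63.6 q6 -0.28
shift now-axes [-4.2 -2.  11.9]  rz -0.0012  shift after turn -4.2 -2.0
[ 0.   -0.04  0.04]
top  end s [-74.3 -74.  -72.9] (want -74) w mid -0.28 [0.1454964  0.14794583 0.1498608 ]
scene  end s [-73.8 -73.3 -72.8] (want -74) w mid 1.44 [0.14130387 0.14789978 0.15031706]
```

View pics/ec.png

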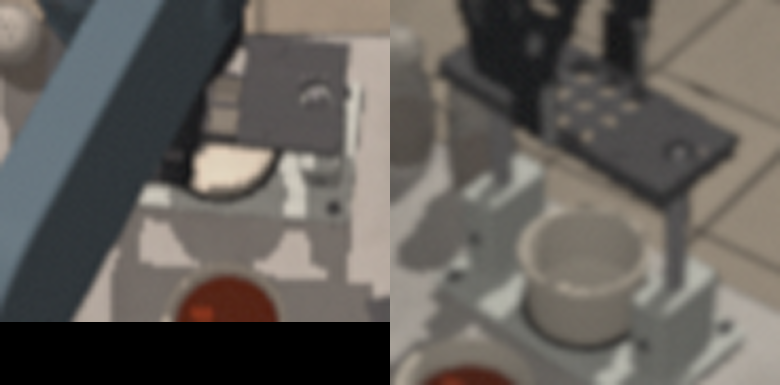

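The picture shows the rod nose standing inside the right hole at (316,95) and (680,155), with no side force. I lower the frame.

Call:
jog_arm(series=[[[0, 0, 5, 0, 0, 0, 45], [0, 0, 5, 0, 0, 0, 45], [0, 0, 10, 0, 0, 0, 45], [0, 0, 10, 0, 0, 0, 45], [0, 0, 10, 0, 0, 0, 45], [0, 0, 10, 0, 0, 0, 45], [0, 0, 10, 0, 0, 0, 45], [0, 0, 10, 0, 0, 0, 45], [0, 0, 0, 0, 0, 0, 45], [0, 0, 0, 0, 0, 0, 45]]])

```text
time_s: 19.5
eef_pos: [0.5331, -0.0884, 0.0666]
eef_rot: [-0.0, 0.743, 0.669, -0.0]
wrist_force: [-0.5, 0.1, -2.5]
opening: 0.636
grasp_force: 63.7
```

```bash
python3 go.py 530.9 -92.4 62 -5.9
```

```text
t 19.5 p [533.1 -88.4  66.6] phi -5.98 tilt z [-5.e-04  2.e-04 -1.e+00] F [-0.5  0.1 -2.5] open 54.3 grip 63.7 q6 -0.28
shift now-axes [-4.2 -1.8  4.6]  rz -0.0013  shift after turn -4.2 -1.8
```

Call:
jog_arm(series=[[[0, 0, 2, 0, 0, 0, 45], [0, 0, 2, 0, 0, 0, 45], [0, 0, 0.8, 0, 0, 0, 45], [0, 0, 0, 0, 0, 0, 45], [0, 0, 0, 0, 0, 0, 45], [0, 0, 0, 0, 0, 0, 75], [0, 0, 0, 0, 0, 0, 75], [0, 0, 0, 0, 0, 0, 75], [0, 0, 0, 0, 0, 0, 75], [0, 0, 0, 0, 0, 0, 75]]])

```text
time_s: 20.5
eef_pos: [0.5332, -0.0885, 0.0621]
eef_rot: [0.0, 0.743, 0.669, 0.0]
wrist_force: [0.3, -0.0, 0.1]
opening: 0.877
grasp_force: 0.0
```

Call:
jog_arm(series=[[[0, 0, -20, 0, 0, 0, 75], [0, 0, -35, 0, 0, 0, 75], [0, 0, -40, 0, 0, 0, 80], [0, 0, -40, 0, 0, 0, 80], [0, 0, -15, 0, 0, -0.1, 80], [0, 0, 0, 0, 0, -0.14, 80], [0, 0, 0, 0, 0, -0.14, 80], [0, 0, 0, 0, 0, -0.14, 80], [0, 0, 0, 0, 0, -0.14, 80], [0, 0, 0, 0, 0, -0.14, 80]]])

```text
time_s: 21.5
eef_pos: [0.5331, -0.0884, 0.212]
eef_rot: [-0.0, 0.421, 0.907, -0.0]
wrist_force: [-0.9, 0.3, 0.2]
opening: 0.935
grasp_force: 0.0
```

```bash
python3 go.py 433.4 76.1 120 78.3
```

```text
t 21.5 p [533.1 -88.4 212. ] phi 40.2 tilt z [-1.e-04  0.e+00 -1.e+00] F [-0.9  0.3  0.2] open 79.8 grip 0.0 q6 -1.09
shift now-axes [190.  30.  92.]  rz -0.665  shift after turn 131.0 140.9
```

Call:
jog_arm(series=[[[0, 0, 0, 0, 0, -0.133, 80], [0, 0, 0, 0, 0, -0.133, 80], [0, 0, 0, 0, 0, -0.133, 80], [0, 0, 0, 0, 0, -0.133, 80], [0, 0, 0, 0, 0, -0.133, 80], [25.7, 28.5, 0, 0, 0, 0, 80], [25.7, 28.5, 0, 0, 0, 0, 80], [25.7, 28.5, 0, 0, 0, 0, 80], [25.7, 28.5, 0, 0, 0, 0, 80], [25.7, 28.5, 0, 0, 0, 0, 80]]])

```text
time_s: 22.5
eef_pos: [0.4363, 0.0788, 0.212]
eef_rot: [0.0, 0.105, 0.994, 0.0]
wrist_force: [0.2, 0.4, 0.3]
opening: 0.935
grasp_force: 0.0
```

Call:
jog_arm(series=[[[0, 0, 10, 0, 0, 0, 80], [0, 0, 30, 0, 0, 0, 80], [0, 0, 40, 0, 0, 0, 80], [0, 0, 40, 0, 0, 0, 80], [0, 0, 30, 0, 0, 0, 80], [0, 0, 20, 0, 0, 0, 76], [0, 0, 0, 0, 0, 0, 76], [0, 0, 0, 0, 0, 0, 76], [0, 0, 0, 0, 0, 0, 76], [0, 0, 0, 0, 0, 0, 76]]])

```text
time_s: 23.5
eef_pos: [0.4385, 0.0775, 0.0433]
eef_rot: [0.001, 0.105, 0.994, 0.0]
wrist_force: [-0.6, -0.8, -0.1]
opening: 0.891
grasp_force: 0.0
```

```bash
python3 go.py 436.4 77.1 3 78.3; python3 - <<'E'
from meas import *
for n in('top','scene'):
    c=snap(n,'f');C=cloud(c);ok=c['z_map']>0
    m=box(C,ok,(.44,.64),(-.19,.01),(.067,.082)); print(n,'grid seated',rect(C,m),m.sum())
E
```

```text
t 23.5 p [438.5  77.5  43.3] phi 77.97 tilt z [ 2.8e-03 -3.0e-04 -1.0e+00] F [-0.6 -0.8 -0.1] open 76.1 grip 0.0 q6 -1.45
shift now-axes [ 2.1 -0.9 40.3]  rz -0.0058  shift after turn 2.0 -0.9
top grid seated (array([530.9, -92.5]), array([148.2,  57.3]), 'long axis', np.float32(83.7), 'z', array([70.9, 73.1, 75.3])) 1214
scene grid seated (array([532.2, -92.2]), array([151.4,  58.9]), 'long axis', np.float32(83.5), 'z', array([69.6, 73.1, 74.9])) 990
```

Grid frame seated: its top is at z = 73, centred on the stand. Now the collar.

Call:
jog_arm(series=[[[2, -0.9, 10, 0, 0, -0.005, 76], [0, 0, 15, 0, 0, 0, 76], [0, 0, 11, 0, 0, 0, 76], [0, 0, 4, 0, 0, 0, 76], [0, 0, 0, 0, 0, 0, 76], [0, 0, 0, 0, 0, 0, 45], [0, 0, 0, 0, 0, 0, 45], [0, 0, 0, 0, 0, 0, 45], [0, 0, 0, 0, 0, 0, 45], [0, 0, 0, 0, 0, 0, 45]]])

```text
time_s: 24.6
eef_pos: [0.4357, 0.0772, 0.0026]
eef_rot: [0.001, 0.102, 0.995, -0.0]
wrist_force: [-1.1, -0.2, 5.6]
opening: 0.639
grasp_force: 64.1
```

```bash
python3 go.py 436.4 77.1 3 78.3
```

```text
t 24.6 p [435.7  77.2   2.6] phi 78.26 tilt z [ 1.3e-03 -1.0e-04 -1.0e+00] F [-1.1 -0.2  5.6] open 54.6 grip 64.1 q6 -1.46
shift now-axes [-0.7  0.  -0.4]  rz -0.0007  shift after turn -0.7 0.0
```

Call:
jog_arm(series=[[[0, 0, -10, 0, 0, 0, 45], [0, 0, -20, 0, 0, 0, 45], [0, 0, -35, 0, 0, 0, 45], [0, 0, -40, 0, 0, 0, 45], [0, 0, -40, 0, 0, 0, 45], [0, 0, -30, 0, 0, 0.1, 45], [0, 0, -5, 0, 0, 0.14, 45], [0, 0, 0, 0, 0, 0.14, 45], [0, 0, 0, 0, 0, 0.14, 45], [0, 0, 0, 0, 0, 0.14, 45]]])

```text
time_s: 25.6
eef_pos: [0.4345, 0.0774, 0.1822]
eef_rot: [-0.0, 0.422, 0.907, -0.0]
wrist_force: [-0.2, -0.5, -1.8]
opening: 0.635
grasp_force: 66.1
```

Call:
jog_arm(series=[[[0, 0, 0, 0, 0, 0.14, 45], [0, 0, 0, 0, 0, 0.14, 45], [0, 0, 0, 0, 0, 0.14, 45], [0, 0, 0, 0, 0, 0.14, 45], [0, 0, 0, 0, 0, 0.14, 45], [0, 0, 0, 0, 0, 0.1, 45], [0, 0, 0, 0, 0, 0.01, 45], [0, 0, 0, 0, 0, 0, 45], [0, 0, 0, 0, 0, 0, 45], [0, 0, 0, 0, 0, 0, 45]]])

```text
time_s: 26.6
eef_pos: [0.435, 0.0773, 0.182]
eef_rot: [-0.0, 0.743, 0.67, -0.0]
wrist_force: [-0.6, 0.0, -1.5]
opening: 0.639
grasp_force: 66.1
```

```bash
python3 go.py 533.5 -91 182.6 -5.9
```

```text
t 26.6 p [435.   77.3 182. ] phi -5.9 tilt z [-1.e-04 -0.e+00 -1.e+00] F [-0.6  0.  -1.5] open 54.6 grip 66.1 q6 0.01
shift now-axes [-157.3  115.3   -0.6]  rz 0.0001  shift after turn -157.3 115.3
```

Call:
jog_arm(series=[[[-15, 11, 0, 0, 0, 0, 45], [-20, 15, 0, 0, 0, 0, 45], [-28, 20, 0, 0, 0, 0, 45], [-30, 22, 0, 0, 0, 0, 45], [-30, 22, 0, 0, 0, 0, 45], [-20, 15, 0, 0, 0, 0, 45], [-14.3, 10.3, 0, 0, 0, 0, 45], [0, 0, 0, 0, 0, 0, 45], [0, 0, 0, 0, 0, 0, 45], [0, 0, 0, 0, 0, 0, 45]]])

```text
time_s: 27.6
eef_pos: [0.5327, -0.0901, 0.1817]
eef_rot: [-0.0, 0.743, 0.67, -0.0]
wrist_force: [0.7, 0.1, -2.0]
opening: 0.64
grasp_force: 66.1
```

```bash
cat > ends.py <<'E'
from hole import *
def ends(tag,zt,hw,sgn=1):
    for n in('top','scene'):
        c=snap(n,tag);C=cloud(c);ok=c['z_map']>0
        m=box(C,ok,(.44,.64),(-.2,.02),(zt-.006,zt+.006)); q=C[m][:,:2]*1000-o
        s=q@ax; w=q@px
        for nm,e in(('R',s<-42),('L',s>42)):
            if e.sum()<40: continue
            r=cv2.minAreaRect(q[e].astype(np.float32))
            print(n,nm,e.sum(),'end |s|',np.percentile(abs(s[e]),[97,99,100]).round(1),'w',w[e].min().round(1),w[e].max().round(1),'mid',((w[e].min()+w[e].max())/2).round(2),'ang',round(r[2],1),'z',np.percentile(C[m][e][:,2]*1000,[10,50,90]).round(1))
E
python3 go.py 533.5 -91 182.6 -5.9; python3 - <<'E'
from ends import *
ends('g',.1874,0)
for n in ('top','scene'): hole(load(n,'g'),.1834,-60,n)
E
```

```text
t 27.6 p [532.7 -90.1 181.7] phi -5.91 tilt z [-9.e-04  5.e-04 -1.e+00] F [ 0.7  0.1 -2. ] open 54.7 grip 66.1 q6 -0.28
shift now-axes [-0.8  0.9 -0.9]  rz -0.0002  shift after turn -0.8 0.9
top hole s -61.586053261310404 w 5.010530960184532 n 43
scene hole s -60.869251439061244 w 7.943861010053416 n 24
```

```bash
python3 - <<'E'
from hole import *
for n in('top','scene'):
    c=load(n,'g');C=cloud(c);ok=c['z_map']>0
    m=box(C,ok,(.46,.6),(-.2,.02),(.16,.24)); q=C[m]; s=(q[:,:2]*1000-o)@ax
    for e in(s<-45,s>45): print(n,e.sum(),np.histogram(q[e][:,2],bins=np.arange(.16,.24,.008)))
    y,x=np.where(m); f=c['frame'][y.min()-8:y.max()+30,x.min()-10:x.max()+10]
    cv2.imwrite(f'pics/{n}_gc.png',cv2.resize(f,(390,int(390*f.shape[0]/f.shape[1])),interpolation=cv2.INTER_CUBIC))
A=cv2.imread('pics/top_gc.png');B=cv2.imread('pics/scene_gc.png'); H=min(600,max(len(A),len(B)))
im=np.zeros((H,780,3),np.uint8); im[:len(A),:390]=A[:H]; im[:len(B),390:]=B[:H]; cv2.imwrite('pics/gc.png',im)
E
```

```text
top 457 (array([  0,   0,   0,   0,   0,  98, 232, 127,   0]), array([0.16 , 0.168, 0.176, 0.184, 0.192, 0.2  , 0.208, 0.216, 0.224,
       0.232]))
top 0 (array([0, 0, 0, 0, 0, 0, 0, 0, 0]), array([0.16 , 0.168, 0.176, 0.184, 0.192, 0.2  , 0.208, 0.216, 0.224,
       0.232]))
scene 263 (array([  0,   0,   0,   0,   2,  44, 133,  84,   0]), array([0.16 , 0.168, 0.176, 0.184, 0.192, 0.2  , 0.208, 0.216, 0.224,
       0.232]))
scene 0 (array([0, 0, 0, 0, 0, 0, 0, 0, 0]), array([0.16 , 0.168, 0.176, 0.184, 0.192, 0.2  , 0.208, 0.216, 0.224,
       0.232]))
```

View pics/gc.png

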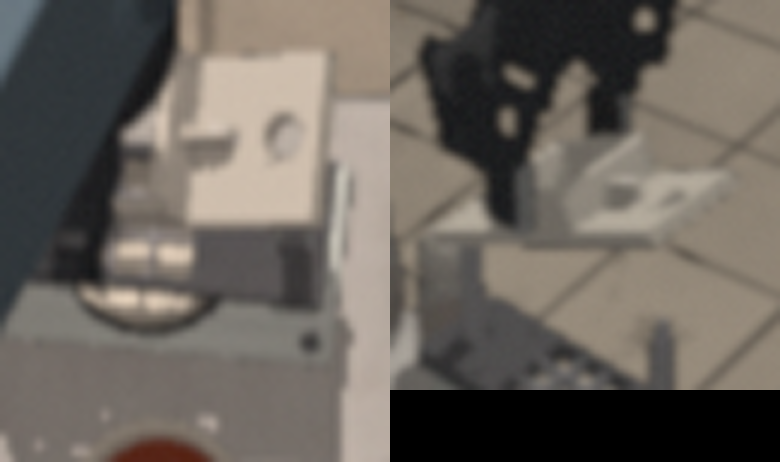

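The picture shows the collar tilted in the grip, with its right end up. The plate's rim probably held its near end down during the lift. I measure the tilt, then lay the collar flat on clear table to re-grip it.

```bash
python3 - <<'E'
from hole import *
for n in('top','scene'):
    c=load(n,'g');C=cloud(c);ok=c['z_map']>0
    m=box(C,ok,(.46,.6),(-.2,.02),(.16,.24)); q=C[m]*1000; s=(q[:,:2]-o)@ax; w=(q[:,:2]-o)@px; e=(s<-45)
    A=np.c_[s[e],w[e],np.ones(e.sum())]; k=np.linalg.lstsq(A,q[e][:,2],rcond=None)[0]; r=q[e][:,2]-A@k
    print(n,'slopes',k.round(3),'deg',np.degrees(np.arctan(k[:2])).round(1),'res',r.std().round(1),'end s',s.min().round(1),'w',w[e].min().round(1),w[e].max().round(1))
    m=box(C,ok,(.25,.5),(-.1,.2),(.004,.05)); print('plate',rect(C,m))
    m=box(C,ok,(.48,.62),(-.41,-.17),(.006,.2)); print(' pts in landing zone',m.sum())
E
```

```text
top slopes [-4.20000e-01  1.20000e-02  1.86558e+02] deg [-22.8   0.7] res 2.2 end s -77.6 w -28.6 28.1
plate (array([308.5,  43. ]), array([170.5, 116.8]), 'long axis', np.float32(90.0), 'z', array([ 6.8, 11.5, 19.9]))
 pts in landing zone 140
scene slopes [-3.720e-01  5.200e-02  1.896e+02] deg [-20.4   3. ] res 2.6 end s -77.3 w -27.3 29.5
plate (array([310.1,  52.3]), array([188.3, 120.1]), 'long axis', np.float32(90.0), 'z', array([ 7.6, 15.2, 20.6]))
 pts in landing zone 23
```

Call:
jog_arm(series=[[[0, 0, -15, 0, 0, 0, 45], [0, 0, -15, 0, 0, 0, 45], [-15, 1, 0, 0, 0, 0, 45], [-25, 1, 0, 0, 0, 0, 45], [-35, 1, 0, 0, 0, 0, 45], [-40, 2, 0, 0, 0, 0, 45], [-40, 1, 0, 0, 0, 0, 45], [-25, 1, 0, 0, 0, 0, 45], [-10, 1, 0, 0, 0, 0, 45], [0, 0, 0, 0, 0, 0, 45]]])

```text
time_s: 28.7
eef_pos: [0.5211, -0.2824, 0.2118]
eef_rot: [-0.0, 0.744, 0.669, -0.0]
wrist_force: [0.3, 0.5, -2.1]
opening: 0.637
grasp_force: 66.2
```

Call:
jog_arm(series=[[[0, 0, 20, 0, 0, 0, 45], [0, 0, 30, 0, 0, 0, 45], [0, 0, 35, 0, 0, 0, 45], [0, 0, 35, 0, 0, 0, 45], [0, 0, 20, 0, 0, 0, 45], [0, 0, 10, 0, 0.128, 0, 45], [0, 0, 0, 0, 0.128, 0, 45], [0, 0, 0, 0, 0.126, 0, 45], [0, 0, 0, 0, 0, 0, 45], [0, 0, 0, 0, 0, 0, 45]]])

```text
time_s: 29.7
eef_pos: [0.5215, -0.2804, 0.0615]
eef_rot: [-0.127, 0.73, 0.657, 0.14]
wrist_force: [-0.5, 0.5, -2.0]
opening: 0.641
grasp_force: 66.2
```

```bash
python3 - <<'E'
from hole import *
p=ctrl.get_obs()['eef_pos']*1000
for n in('top','scene'):
    c=snap(n,'h');C=cloud(c);ok=c['z_map']>0
    m=box(C,ok,(.46,.6),(-.41,-.19),(.045,.085)); q=C[m]*1000-p; s=q[:,:2]@ax; w=q[:,:2]@px
    for nm,e in (('R',(s<-42)),('L',(s>26))):
        if e.sum()<30: continue
        A=np.c_[s[e],w[e],np.ones(e.sum())]; k=np.linalg.lstsq(A,q[e][:,2],rcond=None)[0]
        print(n,nm,e.sum(),'slopes',k.round(3),'z med',np.median(q[e][:,2]).round(1),'end s',s[e].min().round(1),s[e].max().round(1),'w',w[e].min().round(1),w[e].max().round(1))
E
python3 go.py 520 -280 40 -5.9
```

```text
top L 337 slopes [-0.139  0.01   1.9  ] z med -4.3 end s 26.1 61.7 w -30.1 26.6
scene R 520 slopes [-0.075  0.032  1.407] z med 6.4 end s -134.3 -42.1 w -48.5 28.1
scene L 306 slopes [-0.142  0.044  2.656] z med -3.8 end s 26.4 64.0 w -29.2 27.6
t 29.8 p [ 521.9 -279.6   62.2] phi -5.87 tilt z [ 0.0378  0.3692 -0.9286] F [-0.3 -0.3 -3.1] open 54.4 grip 66.2 q6 -0.85
shift now-axes [-8.8 -1.8 20.4]  rz 0.0005  shift after turn -0.6 -1.8
```

Call:
jog_arm(series=[[[0, 0, 0, 0, 0.07, 0, 45], [0, 0, 0, 0, 0.065, 0, 45], [-4.9, 0, 8.7, 0, 0, 0, 45], [-4.9, 0, 8.7, 0, 0, 0, 45], [-4.9, 0, 8.7, 0, 0, 0, 45], [-4.9, 0, 8.7, 0, 0, 0, 45], [-2.5, 0, 4.3, 0, 0, 0, 45], [0, 0, 0, 0, 0, 0, 45], [0, 0, 0, 0, 0, 0, 45], [0, 0, 0, 0, 0, 0, 45]]])

```text
time_s: 30.8
eef_pos: [0.5219, -0.2812, 0.0175]
eef_rot: [-0.171, 0.718, 0.647, 0.19]
wrist_force: [0.6, -0.0, -1.4]
opening: 0.638
grasp_force: 66.2
```

```bash
python3 - <<'E'
from hole import *
p=ctrl.get_obs()['eef_pos']*1000
for n in('top','scene'):
    c=snap(n,'i');C=cloud(c);ok=c['z_map']>0
    m=box(C,ok,(.46,.6),(-.37,-.19),(.008,.032)); q=C[m]*1000-p; s=q[:,:2]@ax; w=q[:,:2]@px
    for nm,e in (('R',(s<-44)),('L',(s>26))):
        if e.sum()<30: continue
        A=np.c_[s[e],w[e],np.ones(e.sum())]; k=np.linalg.lstsq(A,q[e][:,2],rcond=None)[0]
        print(n,nm,e.sum(),'slopes',k.round(3),'z med',np.median(q[e][:,2]).round(1),'end s',s[e].min().round(1),s[e].max().round(1),'w',w[e].min().round(1),w[e].max().round(1))
c=load('scene','i'); cv2.imwrite('pics/s_i.png',cv2.resize(c['frame'][90:300,260:480],None,fx=2.7,fy=2.7,interpolation=cv2.INTER_CUBIC))
E
python3 go.py 520 -280 5 -5.9
```

```text
top L 329 slopes [0.01  0.013 1.471] z med 1.9 end s 26.0 62.3 w -30.2 25.6
scene R 414 slopes [0.096 0.027 3.754] z med -2.5 end s -84.8 -44.0 w -30.1 28.5
scene L 323 slopes [-0.006  0.038  2.291] z med 2.0 end s 26.1 65.1 w -30.3 29.1
t 30.9 p [ 521.8 -281.2   17.6] phi -5.97 tilt z [ 0.052   0.4909 -0.8697] F [-0.6 -0.3 -1.6] open 54.5 grip 66.2 q6 -0.93
shift now-axes [-5.3 -2.  11.4]  rz -0.0013  shift after turn 1.0 -2.0
```

View pics/s_i.png

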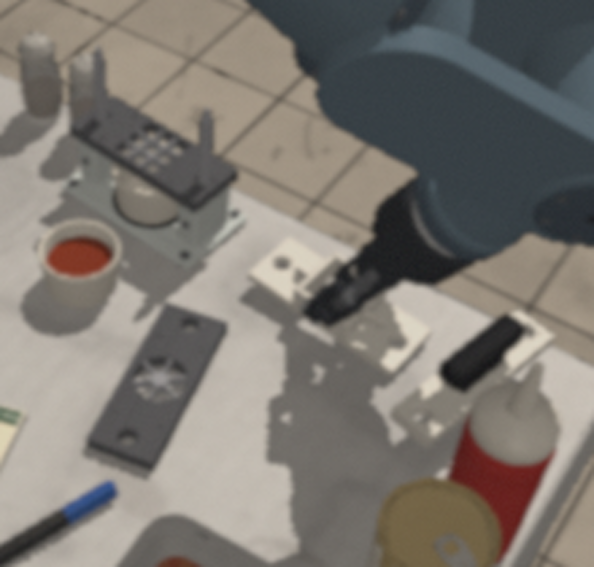

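The crop shows the collar level above clear table at (340,305), and the grid frame and wedge frame in their right places. I set it down and release.

Call:
jog_arm(series=[[[-2, 0, 3.5, 0, 0, 0, 45], [-2, 0, 3.5, 0, 0, 0, 45], [-1.2, 0, 2.1, 0, 0, 0, 45], [0, 0, 0, 0, 0, 0, 45], [0, 0, 0, 0, 0, 0, 45], [0, 0, 0, 0, 0, 0, 75], [0, 0, 0, 0, 0, 0, 75], [0, 0, 0, 0, 0, 0, 75], [0, 0, 0, 0, 0, 0, 75], [0, 0, 0, 0, 0, 0, 75]]])

```text
time_s: 31.9
eef_pos: [0.5215, -0.2809, 0.0064]
eef_rot: [-0.171, 0.718, 0.647, 0.19]
wrist_force: [-1.0, -0.6, 0.2]
opening: 0.88
grasp_force: 0.0
```

Call:
jog_arm(series=[[[0, 0, -10, 0, 0, 0, 75], [0, 0, -25, 0, 0, 0, 75], [0, 0, -30, 0, 0, 0, 75], [0, 0, -30, 0, -0.12, 0, 80], [0, 0, 0, 0, -0.13, 0, 80], [0, 0, 0, 0, -0.13, 0, 80], [0, 0, 0, 0, -0.135, 0, 80], [0, 0, 0, 0, 0, 0, 80], [0, 0, 0, 0, 0, 0, 80], [0, 0, 0, 0, 0, 0, 80]]])

```text
time_s: 32.9
eef_pos: [0.5167, -0.3286, 0.0894]
eef_rot: [-0.001, 0.743, 0.669, 0.001]
wrist_force: [0.3, -0.4, 0.1]
opening: 0.936
grasp_force: 0.0
```

```bash
cat > col.py <<'E'
from hole import *
import sys
for n in('top','scene'):
    c=snap(n,sys.argv[1]);C=cloud(c);ok=c['z_map']>0
    m=box(C,ok,(.46,.6),(-.385,-.18),(.003,.032)); print(n,m.sum(),'all',rect(C,m))
    m=box(C,ok,(.46,.6),(-.385,-.18),(.02,.032)); print(n,m.sum(),'chute',rect(C,m))
E
python3 col.py j; python3 go.py 520 -290 100 -5.9
```

```text
top 1 all (array([ 575.1, -319.2]), array([0., 0.]), 'long axis', np.float32(0.0), 'z', array([3.1, 3.1, 3.1]))
t 33.0 p [ 516.5 -328.8   89.2] phi -6.06 tilt z [ 3.0e-04  3.3e-03 -1.0e+00] F [ 0.1 -1.5 -0. ] open 79.8 grip 0.0 q6 -0.66
shift now-axes [ 39.   -0.6 -10.7]  rz -0.0028  shift after turn 39.0 -0.5Traceback (most recent call last):
  File "col.py", line 6, in <module>
    m=box(C,ok,(.46,.6),(-.385,-.18),(.02,.032)); print(n,m.sum(),'chute',rect(C,m))
                                                                          ~~~~^^^^^
  File "meas.py", line 4, in rect
    n,l,st,_=cv2.connectedComponentsWithStats(m.astype(np.uint8)); m=l==1+np.argmax(st[1:,4])
                                                                          ~~~~~~~~~^^^^^^^^^^
    return _wrapfunc(a, 'argmax', axis=axis, out=out, **kwds)
    return bound(*args, **kwds)
ValueError: attempt to get argmax of an empty sequence
```

```bash
python3 - <<'E'
from hole import *
c=snap('scene','k');C=cloud(c);ok=c['z_map']>0
m=box(C,ok,(.46,.6),(-.385,-.16),(.003,.032)); print('all',m.sum(),rect(C,m))
m=box(C,ok,(.46,.6),(-.385,-.16),(.02,.032)); print('chute',m.sum(),rect(C,m) if m.any() else 0)
a=c['frame'][90:300,260:480]; b=load('top','j')['frame'][100:310,200:480]
cv2.imwrite('pics/k.png',cv2.resize(np.hstack([a,b]),None,fx=1.6,fy=1.6,interpolation=cv2.INTER_CUBIC))
E
```

```text
all 1367 (array([ 520.7, -292.3]), array([148.9,  60.6]), 'long axis', np.float32(83.7), 'z', array([ 5.6,  8.4, 24.2]))
chute 232 (array([ 519.4, -292.2]), array([56.8, 57.7]), 'long axis', np.float32(174.8), 'z', array([21.6, 24.8, 26.8]))
```

View pics/k.png

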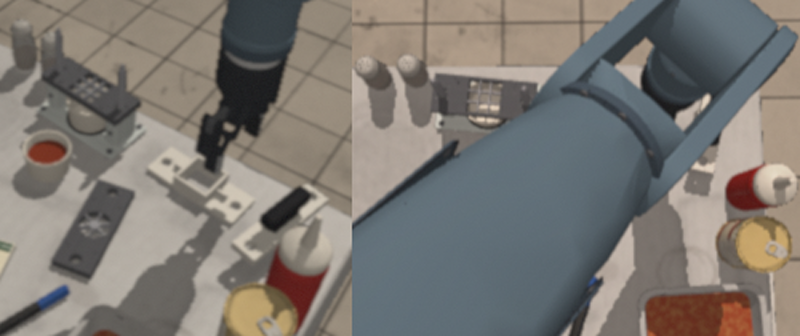

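The left view shows the collar lying flat at (205,180), with the gripper behind it. The top view on the right is hidden by the arm. The scene view puts the collar's centre at (520, -292), and I grip it again from there.

Call:
jog_arm(series=[[[12, 0.7, 0, 0, 0, -0.003, 78], [13, 0.7, 0, 0, 0, 0, 78], [12.7, 0.7, 0, 0, 0, 0, 78], [0, 0, 20, 0, 0, 0, 78], [0, 0, 20, 0, 0, 0, 78], [0, 0, 10, 0, 0, 0, 78], [0, 0, 0, 0, 0, 0, 78], [0, 0, 0, 0, 0, 0, 78], [0, 0, 0, 0, 0, 0, 78], [0, 0, 0, 0, 0, 0, 78]]])

```text
time_s: 34.0
eef_pos: [0.5232, -0.2907, 0.0403]
eef_rot: [0.0, 0.742, 0.67, 0.001]
wrist_force: [0.0, -1.2, -0.5]
opening: 0.911
grasp_force: 0.0
```

```bash
python3 go.py 522.5 -291.5 0 -5.9
```

```text
t 34.0 p [ 523.2 -290.7   40.3] phi -5.8 tilt z [ 1.5e-03  8.0e-04 -1.0e+00] F [ 0.  -1.2 -0.5] open 77.8 grip 0.0 q6 -0.61
shift now-axes [-0.9 -0.7 40.3]  rz 0.0017  shift after turn -0.9 -0.6
```

Call:
jog_arm(series=[[[-0.9, -0.6, 10, 0, 0, 0.0017, 78], [0, 0, 15, 0, 0, 0, 78], [0, 0, 10, 0, 0, 0, 78], [0, 0, 4.5, 0, 0, 0, 78], [0, 0, 0, 0, 0, 0, 78], [0, 0, 0, 0, 0, 0, 45], [0, 0, 0, 0, 0, 0, 45], [0, 0, 0, 0, 0, 0, 45], [0, 0, 0, 0, 0, 0, 45], [0, 0, 0, 0, 0, 0, 45]]])

```text
time_s: 35.0
eef_pos: [0.5224, -0.2913, 0.0004]
eef_rot: [-0.0, 0.743, 0.67, 0.001]
wrist_force: [0.5, 0.9, 2.8]
opening: 0.643
grasp_force: 65.6
```

```bash
python3 go.py 531 -92 0 -5.9
```

```text
t 35.0 p [ 5.224e+02 -2.913e+02  4.000e-01] phi -5.89 tilt z [ 0.0012  0.0012 -1.    ] F [0.5 0.9 2.8] open 54.9 grip 65.6 q6 -0.61
shift now-axes [199.1 -11.9   0.6]  rz 0.0001  shift after turn 199.1 -12.0
```

Call:
jog_arm(series=[[[0, 0, -10, 0, 0, 0, 45], [0, 0, -20, 0, 0, 0, 45], [0, 0, -30, 0, 0, 0, 45], [0, 0, -40, 0, 0, 0, 45], [0, 0, -40, 0, 0, 0, 45], [0, 0, -30, 0, 0, 0, 45], [0, 0, -10, 0, 0, 0, 45], [0, 0, 0, 0, 0, 0, 45], [0, 0, 0, 0, 0, 0, 45], [0, 0, 0, 0, 0, 0, 45]]])

```text
time_s: 36.0
eef_pos: [0.5207, -0.2903, 0.1771]
eef_rot: [-0.003, 0.743, 0.67, 0.0]
wrist_force: [-0.3, -0.6, -3.2]
opening: 0.642
grasp_force: 65.3
```

Call:
jog_arm(series=[[[15, -1, 0, 0, 0, 0, 45], [25, -1, 0, 0, 0, 0, 45], [35, -1.5, 0, 0, 0, 0, 45], [40, -2, 0, 0, 0, 0, 45], [40, -1.5, 0, 0, 0, 0, 45], [30, -1.2, 0, 0, 0, 0, 45], [15.2, -0.9, 0, 0, 0, 0, 45], [0, 0, 0, 0, 0, 0, 45], [0, 0, 0, 0, 0, 0, 45], [0, 0, 0, 0, 0, 0, 45]]])

```text
time_s: 37.0
eef_pos: [0.5334, -0.0922, 0.18]
eef_rot: [-0.001, 0.743, 0.669, 0.001]
wrist_force: [0.0, -1.3, -1.7]
opening: 0.642
grasp_force: 65.3
```

```bash
python3 go.py 533.9 -91.2 182 -5.9; python3 - <<'E'
from ends import *
ends('l',.188,0)
E
```

```text
t 37.0 p [533.4 -92.2 180. ] phi -5.95 tilt z [-0.      0.0016 -1.    ] F [ 0.  -1.3 -1.7] open 54.9 grip 65.3 q6 -0.29
shift now-axes [ 1.1  0.4 -2. ]  rz -0.0009  shift after turn 1.1 0.4
top R 433 end |s| [75.2 75.9 76.1] w -28.0 28.5 mid 0.25 ang 83.9 z [184.9 187.  188.7]
scene R 321 end |s| [75.4 75.7 76.4] w -27.9 30.7 mid 1.41 ang 83.9 z [184.3 187.1 188.5]
scene L 94 end |s| [72.7 73.7 73.8] w -28.2 29.2 mid 0.51 ang 83.6 z [184.4 186.9 188.4]
```

Level and nearly centred, so I shift +1.2 mm and lower.

Call:
jog_arm(series=[[[1.2, 0, 0, 0, 0, 0, 45], [0, 0, 8, 0, 0, 0, 45], [0, 0, 10, 0, 0, 0, 45], [0, 0, 8, 0, 0, 0, 45], [0, 0, 6, 0, 0, 0, 45], [0, 0, 6, 0, 0, 0, 45], [0, 0, 6, 0, 0, 0, 45], [0, 0, 6, 0, 0, 0, 45], [0, 0, 0, 0, 0, 0, 45], [0, 0, 0, 0, 0, 0, 45]]])

```text
time_s: 38.1
eef_pos: [0.5336, -0.0899, 0.1301]
eef_rot: [-0.001, 0.743, 0.67, 0.001]
wrist_force: [0.1, 0.3, -2.0]
opening: 0.645
grasp_force: 65.3
```

```bash
python3 go.py 533.9 -91.2 74 -5.9; python3 -c "
from ends import *
ends('m',.139,0)
print(ctrl.get_obs()['torque'].round(2))"
```

```text
t 38.1 p [533.6 -89.9 130.1] phi -5.89 tilt z [ 0.     0.002 -1.   ] F [ 0.1  0.3 -2. ] open 55.1 grip 65.3 q6 -0.29
shift now-axes [-1.4  0.5 56.1]  rz 0.0001  shift after turn -1.2 0.5
top R 378 end |s| [72.9 73.4 73.8] w -28.0 28.9 mid 0.45 ang 84.0 z [135.1 137.1 139.3]
top L 57 end |s| [73.8 74.  74.2] w -13.9 22.6 mid 4.32 ang 82.3 z [135.8 137.2 138.9]
scene R 281 end |s| [72.7 73.  73.4] w -27.1 31.0 mid 1.92 ang 83.7 z [135.5 137.5 139.3]
scene L 74 end |s| [74.8 75.7 76.9] w -26.6 23.1 mid -1.75 ang 1.6 z [135.2 137.5 139. ]
[-0.02 -0.01 -0.  ]
```

Underside is at 130, past the noses, with no side force. I lower to about 76.

Call:
jog_arm(series=[[[-0.5, 0, 4, 0, 0, 0, 45], [0, 0, 6, 0, 0, 0, 45], [0, 0, 8, 0, 0, 0, 45], [0, 0, 8, 0, 0, 0, 45], [0, 0, 8, 0, 0, 0, 45], [0, 0, 8, 0, 0, 0, 45], [0, 0, 6, 0, 0, 0, 45], [0, 0, 4, 0, 0, 0, 45], [0, 0, 0, 0, 0, 0, 45], [0, 0, 0, 0, 0, 0, 45]]])

```text
time_s: 39.2
eef_pos: [0.5337, -0.0904, 0.0783]
eef_rot: [-0.001, 0.743, 0.67, 0.001]
wrist_force: [-0.3, -0.1, -2.4]
opening: 0.647
grasp_force: 65.2
```

```bash
python3 go.py 533.9 -91.2 74.4 -5.9
```

```text
t 39.2 p [533.7 -90.4  78.3] phi -5.9 tilt z [ 4.0e-04  1.9e-03 -1.0e+00] F [-0.3 -0.1 -2.4] open 55.2 grip 65.2 q6 -0.29
shift now-axes [-0.8  0.3  3.9]  rz 0.0001  shift after turn -0.8 0.3
```

Call:
jog_arm(series=[[[0, 0, 2, 0, 0, 0, 45], [0, 0, 1.5, 0, 0, 0, 45], [0, 0, 0.8, 0, 0, 0, 45], [0, 0, 0, 0, 0, 0, 45], [0, 0, 0, 0, 0, 0, 45], [0, 0, 0, 0, 0, 0, 72], [0, 0, 0, 0, 0, 0, 72], [0, 0, 0, 0, 0, 0, 72], [0, 0, 0, 0, 0, 0, 72], [0, 0, 0, 0, 0, 0, 72]]])

```text
time_s: 40.2
eef_pos: [0.5335, -0.0903, 0.0738]
eef_rot: [-0.001, 0.743, 0.67, 0.001]
wrist_force: [0.4, 0.5, 0.3]
opening: 0.85
grasp_force: 0.0
```

Call:
jog_arm(series=[[[0, 0, -15, 0, 0, 0, 72], [0, 0, -35, 0, 0, 0, 72], [0, 0, -45, 0, 0, 0, 60], [0, 0, -45, 0, 0, 0, 60], [0, 0, -20, 0, 0, -0.1, 60], [0, 0, 0, 0, 0, -0.14, 60], [0, 0, 0, 0, 0, -0.14, 60], [0, 0, 0, 0, 0, -0.14, 60], [0, 0, 0, 0, 0, -0.14, 60], [0, 0, 0, 0, 0, -0.14, 60]]])

```text
time_s: 41.2
eef_pos: [0.5336, -0.0907, 0.2352]
eef_rot: [0.0, 0.42, 0.907, 0.001]
wrist_force: [-0.5, -0.7, 0.7]
opening: 0.704
grasp_force: 0.0
```

Call:
jog_arm(series=[[[0, 0, 0, 0, 0, -0.14, 60], [0, 0, 0, 0, 0, -0.14, 60], [0, 0, 0, 0, 0, -0.14, 60], [0, 0, 0, 0, 0, -0.14, 60], [0, 0, 0, 0, 0, -0.075, 60], [0, 0, 0, 0, 0, 0, 60], [0, 0, 0, 0, 0, 0, 60], [0, 0, 0, 0, 0, 0, 60], [0, 0, 0, 0, 0, 0, 60], [0, 0, 0, 0, 0, 0, 60]]])

```text
time_s: 42.2
eef_pos: [0.5335, -0.0906, 0.2339]
eef_rot: [-0.0, 0.119, 0.993, 0.001]
wrist_force: [-0.4, 0.1, 0.1]
opening: 0.701
grasp_force: 0.0
```

```bash
python3 go.py 501 -419.5 49 76.3; python3 - <<'E'
from ends import *
for n in('top','scene'):
    c=snap(n,'n');C=cloud(c);ok=c['z_map']>0
    m=box(C,ok,(.44,.64),(-.19,.01),(.074,.105)); print(n,'collar seated',rect(C,m),m.sum())
    m=box(C,ok,(.44,.64),(-.19,.01),(.077,.088)); print(n,'flange z',np.percentile(C[m][:,2],[10,50,90]).round(4),m.sum())
    print(' crossbar',rect(C,box(C,ok,(.40,.6),(-.5,-.36),(.036,.085))))
    print(' black bar',rect(C,box(C,ok,(.40,.6),(-.5,-.36),(.07,.085))))
E
```

```text
t 42.2 p [533.5 -90.6 233.9] phi 76.29 tilt z [ 2.e-04  2.e-03 -1.e+00] F [-0.4  0.1  0.1] open 59.9 grip 0.0 q6 -1.72
shift now-axes [ -46.4 -327.5  184.3]  rz -0.0002  shift after turn -46.3 -327.2
top collar seated (array([ 529.9, -103.1]), array([127. ,  57.4]), 'long axis', np.float32(84.1), 'z', array([79.1, 82.4, 99.2])) 946
top flange z [0.0792 0.0815 0.0838] 622
 crossbar (array([ 498. , -420.9]), array([ 36.6, 149.1]), 'long axis', np.float32(166.4), 'z', array([41.4, 44.9, 77.7]))
 black bar (array([ 497.4, -420.4]), array([23.9, 79.5]), 'long axis', np.float32(166.8), 'z', array([73.4, 76.6, 78.6]))
scene collar seated (array([532.9, -91.4]), array([150. ,  60.3]), 'long axis', np.float32(83.9), 'z', array([78.2, 82.7, 98.6])) 1206
scene flange z [0.079  0.0815 0.0852] 708
 crossbar (array([ 499.4, -420. ]), array([ 36.9, 150.6]), 'long axis', np.float32(166.6), 'z', array([41.8, 44.7, 77.5]))
 black bar (array([ 498.5, -420.5]), array([23.6, 79.8]), 'long axis', np.float32(165.6), 'z', array([72.6, 76.6, 78.6]))
```

The collar is seated, with its flange top at 81.5 mm. Next is the pusher.

Call:
jog_arm(series=[[[-2, -20, 0, 0, 0, 0, 60], [-5, -35, 0, 0, 0, 0, 60], [-6, -40, 0, 0, 0, 0, 60], [-6, -45, 0, 0, 0, 0, 60], [-6, -45, 0, 0, 0, 0, 60], [-6, -45, 0, 0, 0, 0, 60], [-6, -40, 0, 0, 0, 0, 60], [-5, -32, 0, 0, 0, 0, 60], [-3, -18, 0, 0, 0, 0, 60], [-1.2, -6.6, 0, 0, 0, 0, 60]]])

```text
time_s: 43.3
eef_pos: [0.5007, -0.4203, 0.2327]
eef_rot: [-0.0, 0.12, 0.993, 0.001]
wrist_force: [-0.2, 1.1, -0.1]
opening: 0.705
grasp_force: 0.0
```

Call:
jog_arm(series=[[[0, 0, 10, 0, 0, 0, 60], [0, 0, 25, 0, 0, 0, 60], [0, 0, 35, 0, 0, 0, 60], [0, 0, 35, 0, 0, 0, 60], [0, 0, 25, 0, 0, 0, 60], [0, 0, 10, 0, 0, 0, 60], [0, 0, 0, 0, 0, 0, 60], [0, 0, 0, 0, 0, 0, 60], [0, 0, 0, 0, 0, 0, 60], [0, 0, 0, 0, 0, 0, 60]]])

```text
time_s: 44.3
eef_pos: [0.502, -0.4194, 0.095]
eef_rot: [0.001, 0.119, 0.993, -0.0]
wrist_force: [0.0, 0.3, 0.4]
opening: 0.704
grasp_force: 0.0
```

```bash
python3 go.py 501 -418.9 49 76.3
```

```text
t 44.3 p [ 502.  -419.4   95. ] phi 76.33 tilt z [ 2.1e-03 -3.0e-04 -1.0e+00] F [0.  0.3 0.4] open 60.1 grip 0.0 q6 -2.21
shift now-axes [ 1.2  0.3 46. ]  rz 0.0005  shift after turn 1.1 0.3
```

Call:
jog_arm(series=[[[1.1, 0.3, 10, 0, 0, 0, 60], [0, 0, 15, 0, 0, 0, 60], [0, 0, 13, 0, 0, 0, 60], [0, 0, 7, 0, 0, 0, 60], [0, 0, 0, 0, 0, 0, 60], [0, 0, 0, 0, 0, 0, 15], [0, 0, 0, 0, 0, 0, 15], [0, 0, 0, 0, 0, 0, 15], [0, 0, 0, 0, 0, 0, 15], [0, 0, 0, 0, 0, 0, 15]]])

```text
time_s: 45.3
eef_pos: [0.5006, -0.4185, 0.049]
eef_rot: [0.001, 0.119, 0.993, 0.0]
wrist_force: [0.6, -1.1, 3.1]
opening: 0.272
grasp_force: 59.2
```

```bash
python3 go.py 501 -418.9 49 76.3
```

```text
t 45.3 p [ 500.6 -418.5   49. ] phi 76.32 tilt z [ 1.2e-03  8.0e-04 -1.0e+00] F [ 0.6 -1.1  3.1] open 23.2 grip 59.2 q6 -2.21
shift now-axes [-0.5 -0.3  0. ]  rz 0.0004  shift after turn -0.5 -0.3
```

Call:
jog_arm(series=[[[0, 0, -8, 0, 0, 0, 15], [0, 0, -17, 0, 0, 0, 15], [0, 0, -30, 0, 0, 0, 15], [0, 0, -35, 0, 0, 0, 15], [0, 0, -35, 0, 0, 0, 15], [0, 0, -30, 0, 0, 0, 15], [0, 0, -20, 0, 0, 0, 15], [0, 0, 0, 0, 0, 0.06, 15], [0, 0, 0, 0, 0, 0.12, 15], [0, 0, 0, 0, 0, 0.14, 15]]])

```text
time_s: 46.3
eef_pos: [0.5001, -0.4182, 0.2248]
eef_rot: [0.0, 0.278, 0.961, 0.001]
wrist_force: [0.0, 0.5, -2.5]
opening: 0.274
grasp_force: 59.0
```

Call:
jog_arm(series=[[[0, 0, 0, 0, 0, 0.14, 15], [0, 0, 0, 0, 0, 0.14, 15], [0, 0, 0, 0, 0, 0.14, 15], [0, 0, 0, 0, 0, 0.14, 15], [0, 0, 0, 0, 0, 0.14, 15], [0, 0, 0, 0, 0, 0.14, 15], [0, 0, 0, 0, 0, 0.14, 15], [0, 0, 0, 0, 0, 0.1, 15], [0, 0, 0, 0, 0, 0.035, 15], [0, 0, 0, 0, 0, 0, 15]]])

```text
time_s: 47.3
eef_pos: [0.5001, -0.4182, 0.2243]
eef_rot: [-0.0, 0.743, 0.67, 0.001]
wrist_force: [-1.2, -0.3, -2.0]
opening: 0.27
grasp_force: 59.0
```

```bash
python3 go.py 533.5 -90.6 224 -5.9
```

```text
t 47.3 p [ 500.1 -418.2  224.3] phi -5.9 tilt z [ 5.0e-04  1.5e-03 -1.0e+00] F [-1.2 -0.3 -2. ] open 23.1 grip 59.0 q6 -0.78
shift now-axes [329.3  -0.5   0.8]  rz -0.0001  shift after turn 329.3 -0.4
```

Call:
jog_arm(series=[[[15, 0, 0, 0, 0, 0, 15], [25, 0, 0, 0, 0, 0, 15], [35, 0, 0, 0, 0, 0, 15], [40, 0, 0, 0, 0, 0, 15], [45, 0, 0, 0, 0, 0, 15], [45, 0, 0, 0, 0, 0, 15], [40, 0, 0, 0, 0, 0, 15], [35, 0, 0, 0, 0, 0, 15], [25, 0, 0, 0, 0, 0, 15], [15, 0, 0, 0, 0, 0, 15]]])

```text
time_s: 48.3
eef_pos: [0.5327, -0.097, 0.2243]
eef_rot: [-0.001, 0.741, 0.671, 0.001]
wrist_force: [0.6, -0.3, -2.2]
opening: 0.273
grasp_force: 59.0
```

Call:
jog_arm(series=[[[9.3, -0.4, 0, 0, 0, 0, 15], [0, 0, 5, 0, 0, 0, 15], [0, 0, 10, 0, 0, 0, 15], [0, 0, 5, 0, 0, 0, 15], [0, 0, 0, 0, 0, 0, 15], [0, 0, 0, 0, 0, 0, 15], [0, 0, 0, 0, 0, 0, 15], [0, 0, 0, 0, 0, 0, 15], [0, 0, 0, 0, 0, 0, 15], [0, 0, 0, 0, 0, 0, 15]]])

```text
time_s: 49.3
eef_pos: [0.5337, -0.0907, 0.2041]
eef_rot: [-0.001, 0.743, 0.67, 0.001]
wrist_force: [0.4, 0.0, -2.2]
opening: 0.268
grasp_force: 59.0
```

```bash
python3 go.py 533.5 -90.6 204 -5.9; python3 - <<'E'
from ends import *
ends('p',.199,0)
for n in ('top','scene'):
    hole(load(n,'p'),.199,-60,n)
    c=load(n,'p'); f=c['frame'][70:200,220:380] if n=='top' else c['frame'][50:180,250:410]
    cv2.imwrite(f'pics/{n}_pc.png',cv2.resize(f,(400,325),interpolation=cv2.INTER_CUBIC))
cv2.imwrite('pics/pc.png',np.hstack([cv2.imread('pics/top_pc.png'),cv2.imread('pics/scene_pc.png')]))
E
```

```text
t 49.3 p [533.7 -90.7 204.1] phi -5.89 tilt z [ 5.0e-04  1.8e-03 -1.0e+00] F [ 0.4  0.  -2.2] open 22.9 grip 59.0 q6 -0.29
shift now-axes [ 0.1 -0.2  0.1]  rz 0.0002  shift after turn 0.1 -0.2
top R 266 end |s| [73.5 73.9 74.4] w -17.9 18.9 mid 0.5 ang 83.6 z [196.2 198.2 200. ]
scene R 195 end |s| [73.  73.5 74.1] w -17.1 20.9 mid 1.94 ang 85.4 z [194.7 197.9 199.3]
scene L 131 end |s| [75.1 76.4 77.9] w -17.2 15.3 mid -0.93 ang 83.9 z [195.2 198.5 199.7]
top hole s -59.450619653837876 w 4.853686452611934 n 38
scene hole s -59.40605515051132 w 2.0010277445349995 n 51
```

View pics/pc.png

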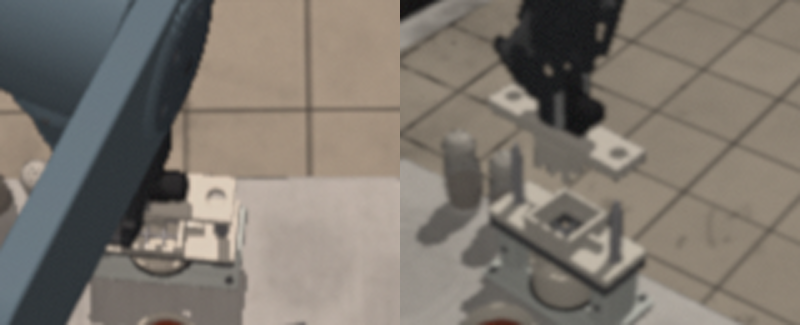

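The right view shows the pusher level above the collar and rods, and the collar lying flat on the frame. The hole sits above the rod, so I lower.

Call:
jog_arm(series=[[[-0.6, 0, 8, 0, 0, 0, 15], [0, 0, 10, 0, 0, 0, 15], [0, 0, 8, 0, 0, 0, 15], [0, 0, 7, 0, 0, 0, 15], [0, 0, 6, 0, 0, 0, 15], [0, 0, 6, 0, 0, 0, 15], [0, 0, 5, 0, 0, 0, 15], [0, 0, 0, 0, 0, 0, 15], [0, 0, 0, 0, 0, 0, 15], [0, 0, 0, 0, 0, 0, 15]]])

```text
time_s: 50.4
eef_pos: [0.5338, -0.0913, 0.1543]
eef_rot: [-0.0, 0.743, 0.67, 0.001]
wrist_force: [-0.3, -0.8, -2.1]
opening: 0.268
grasp_force: 59.0
```

```bash
python3 go.py 533.5 -90.6 117 -5.9; python3 -c "
from ends import *
ends('q',.149,0)
print(ctrl.get_obs()['torque'].round(2))"
```

```text
t 50.4 p [533.8 -91.3 154.3] phi -5.89 tilt z [ 9.0e-04  1.7e-03 -1.0e+00] F [-0.3 -0.8 -2.1] open 22.9 grip 59.0 q6 -0.29
shift now-axes [ 0.6 -0.4 37.3]  rz 0.0001  shift after turn 0.6 -0.4
top R 254 end |s| [74.1 74.6 75. ] w -17.9 18.9 mid 0.5 ang 84.6 z [146.2 148.5 150.4]
scene R 202 end |s| [74.  74.2 74.6] w -17.2 20.7 mid 1.71 ang 84.0 z [144.7 148.3 150. ]
scene L 119 end |s| [74.5 75.5 75.8] w -17.2 15.1 mid -1.01 ang 84.5 z [145.4 148.3 150.1]
[ 0.01 -0.02 -0.04]
```

Call:
jog_arm(series=[[[0, 0, 4, 0, 0, 0, 15], [0, 0, 4, 0, 0, 0, 15], [0, 0, 5, 0, 0, 0, 15], [0, 0, 5, 0, 0, 0, 15], [0, 0, 5, 0, 0, 0, 15], [0, 0, 5, 0, 0, 0, 15], [0, 0, 4, 0, 0, 0, 15], [0, 0, 2, 0, 0, 0, 15], [0, 0, 0, 0, 0, 0, 15], [0, 0, 0, 0, 0, 0, 15]]])

```text
time_s: 51.5
eef_pos: [0.5337, -0.0912, 0.12]
eef_rot: [-0.001, 0.743, 0.67, 0.001]
wrist_force: [-0.3, -0.5, -1.8]
opening: 0.273
grasp_force: 59.0
```

```bash
python3 go.py 533.5 -90.6 117 -5.9
```

```text
t 51.5 p [533.7 -91.2 120. ] phi -5.9 tilt z [ 5.0e-04  1.9e-03 -1.0e+00] F [-0.3 -0.5 -1.8] open 23.3 grip 59.0 q6 -0.29
shift now-axes [ 0.6 -0.2  3. ]  rz 0.0001  shift after turn 0.6 -0.2
```

Call:
jog_arm(series=[[[0, 0, 1.5, 0, 0, 0, 15], [0, 0, 1, 0, 0, 0, 15], [0, 0, 0.9, 0, 0, 0, 15], [0, 0, 0, 0, 0, 0, 15], [0, 0, 0, 0, 0, 0, 15], [0, 0, 0, 0, 0, 0, 55], [0, 0, 0, 0, 0, 0, 55], [0, 0, 0, 0, 0, 0, 55], [0, 0, 0, 0, 0, 0, 55], [0, 0, 0, 0, 0, 0, 55]]])

```text
time_s: 52.5
eef_pos: [0.5336, -0.0911, 0.1164]
eef_rot: [-0.001, 0.743, 0.67, 0.001]
wrist_force: [0.6, -0.1, 0.2]
opening: 0.648
grasp_force: 0.0
```

Call:
jog_arm(series=[[[0, 0, -10, 0, 0, 0, 55], [0, 0, -20, 0, 0, 0, 55], [0, 0, -30, 0, 0, 0, 55], [0, 0, -30, 0, 0, 0, 55], [-20, -20, -20, 0, 0, 0, 55], [-30, -30, 0, 0, 0, 0, 55], [-30, -20, 0, 0, 0, 0, 55], [-30, 0, 0, 0, 0, 0, 55], [-20, 0, 0, 0, 0, 0, 55], [0, 0, 0, 0, 0, 0, 55]]])

```text
time_s: 53.5
eef_pos: [0.4503, -0.2158, 0.2272]
eef_rot: [0.0, 0.744, 0.669, 0.001]
wrist_force: [-0.5, 1.1, -0.2]
opening: 0.648
grasp_force: 0.0
```

```bash
python3 go.py; python3 - <<'E'
from ends import *
for n in('top','scene'):
    c=snap(n,'z');C=cloud(c);ok=c['z_map']>0
    m=box(C,ok,(.44,.64),(-.19,.01),(.104,.15)); print(n,'pusher',rect(C,m),m.sum())
    for lab,z in(('bar top 146',(.138,.15)),('crossbar 112',(.105,.119)),('flange 82',(.078,.087)),('frame 74',(.070,.0775))):
        q=C[box(C,ok,(.44,.64),(-.19,.01),z)]; s=(q[:,:2]*1000-o)@ax
        print('  ',lab,len(q),'R',np.median(q[s<-15][:,2]).round(4),'L',np.median(q[s>15][:,2]).round(4))
c=load('scene','z'); cv2.imwrite('pics/z.png',cv2.resize(c['frame'][80:300,200:480],None,fx=2.6,fy=2.6,interpolation=cv2.INTER_CUBIC))
E
```

```text
t 53.5 p [ 450.3 -215.8  227.2] phi -6.07 tilt z [ 1.3e-03  5.0e-04 -1.0e+00] F [-0.5  1.1 -0.2] open 55.4 grip 0.0 q6 -0.58
top pusher (array([ 525.6, -139.7]), array([54.2, 34.9]), 'long axis', np.float32(84.9), 'z', array([108.8, 111.4, 137.8])) 312
   bar top 146 35 R 0.142 L 0.1451
   crossbar 112 255 R 0.1111 L 0.1111
   flange 82 189 R 0.0811 L 0.0821
   frame 74 47 R 0.0731 L 0.0751
scene pusher (array([532.5, -92.6]), array([148.8,  38.7]), 'long axis', np.float32(84.3), 'z', array([108.5, 112.8, 143.9])) 886
   bar top 146 190 R 0.1419 L 0.1442
   crossbar 112 529 R 0.1112 L 0.1112
   flange 82 424 R 0.0815 L 0.0817
   frame 74 167 R 0.0737 L 0.0739
```

View pics/z.png

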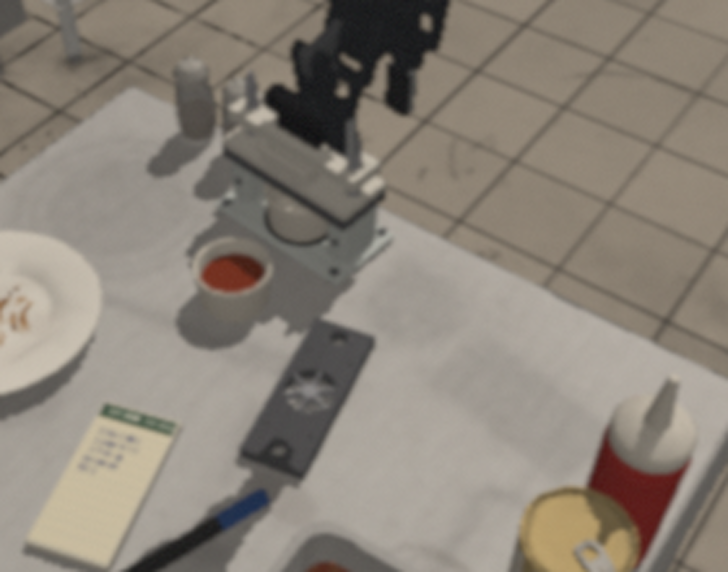

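The stack is complete: ramekin on the mat, frame at 74 mm, collar at 82 mm, and the pusher level at 112 mm at both ends. The sauce at (232,270) and the wedge frame at (310,390) are untouched, and the gripper is clear.

```bash
python3 -c "
from bench import ctrl
print(ctrl.hand_in())"
```

```text
the job is handed in; nothing more can be done
None
```

The push dicer is back together in the order asked and handed in at about 54 s, with all four parts seated; the collar tilted in the grip on its first lift, so I set it down on the table and re-gripped it before fitting, and the sauce ramekin and wedge frame were left where they stood.

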